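Change the batch on the capacitor test carousel

TASK

Take the tested capacitors (green wrap) out of the carousel and lay them in the grey tray, then lay every fresh plain orange capacitor flat in a carousel pocket of its own, all with the dial still in its loading position. When all are in, turn the dial by its red post a quarter turn to the end stop, then press the green start button fully and let it go; do not press it before the dial is at the stop. Leave the grey capacitor and the wire reel where they are.

Things in the scene. Friction and masses are not known exactly. Their poses are not given: they have to be found in the camera images.
- fresh0: Fresh (untested) capacitor: plain orange box capacitor, a solid block 64 x 40 x 40 mm, 0.12 kg; origin at the block's CENTRE, x along the 64 mm length (two 3 mm steel stubs on the +x end); square in section, so it may lie on any of its four long sides, and either way round; starts lying on the blue mat. One or none of the four may be absent.
- fresh1: Fresh (untested) capacitor: plain orange box capacitor, a solid block 64 x 40 x 40 mm, 0.12 kg; origin at the block's CENTRE, x along the 64 mm length (two 3 mm steel stubs on the +x end); square in section, so it may lie on any of its four long sides, and either way round; starts lying on the blue mat. One or none of the four may be absent.
- fresh2: Fresh (untested) capacitor: plain orange box capacitor, a solid block 64 x 40 x 40 mm, 0.12 kg; origin at the block's CENTRE, x along the 64 mm length (two 3 mm steel stubs on the +x end); square in section, so it may lie on any of its four long sides, and either way round; starts lying on the blue mat. One or none of the four may be absent.
- fresh3: Fresh (untested) capacitor: plain orange box capacitor, a solid block 64 x 40 x 40 mm, 0.12 kg; origin at the block's CENTRE, x along the 64 mm length (two 3 mm steel stubs on the +x end); square in section, so it may lie on any of its four long sides, and either way round; starts lying on the blue mat. One or none of the four may be absent.
- tested0: Tested capacitor: orange with a broad green wrap; box capacitor, a solid block 64 x 40 x 40 mm, 0.12 kg; origin at the block's CENTRE, x along the 64 mm length (two 3 mm steel stubs on the +x end); square in section, so it may lie on any of its four long sides, and either way round; starts lying in a pocket of the carousel. One or none of the three may be absent.
- tested1: Tested capacitor: orange with a broad green wrap; box capacitor, a solid block 64 x 40 x 40 mm, 0.12 kg; origin at the block's CENTRE, x along the 64 mm length (two 3 mm steel stubs on the +x end); square in section, so it may lie on any of its four long sides, and either way round; starts lying in a pocket of the carousel. One or none of the three may be absent.
- tested2: Tested capacitor: orange with a broad green wrap; box capacitor, a solid block 64 x 40 x 40 mm, 0.12 kg; origin at the block's CENTRE, x along the 64 mm length (two 3 mm steel stubs on the +x end); square in section, so it may lie on any of its four long sides, and either way round; starts lying in a pocket of the carousel. One or none of the three may be absent.
- pocket0 (a point): Centre of the floor of one of the carousel's four pockets, 22 mm above the bench. The pocket is an open black frame, inside 72 mm long x 48 mm wide, walls 14 mm high and 4 mm thick. Its long side is square to the line from dial_hub to this point (tangential); the point's axes turn with the dial: in pocket0 and pocket2 the long side is along the point's y, in pocket1 and pocket3 along its x. A capacitor lying in it stands 26 mm proud of the walls.
- pocket1 (a point): Centre of the floor of one of the carousel's four pockets, 22 mm above the bench. The pocket is an open black frame, inside 72 mm long x 48 mm wide, walls 14 mm high and 4 mm thick. Its long side is square to the line from dial_hub to this point (tangential); the point's axes turn with the dial: in pocket0 and pocket2 the long side is along the point's y, in pocket1 and pocket3 along its x. A capacitor lying in it stands 26 mm proud of the walls.
- pocket2 (a point): Centre of the floor of one of the carousel's four pockets, 22 mm above the bench. The pocket is an open black frame, inside 72 mm long x 48 mm wide, walls 14 mm high and 4 mm thick. Its long side is square to the line from dial_hub to this point (tangential); the point's axes turn with the dial: in pocket0 and pocket2 the long side is along the point's y, in pocket1 and pocket3 along its x. A capacitor lying in it stands 26 mm proud of the walls.
- pocket3 (a point): Centre of the floor of one of the carousel's four pockets, 22 mm above the bench. The pocket is an open black frame, inside 72 mm long x 48 mm wide, walls 14 mm high and 4 mm thick. Its long side is square to the line from dial_hub to this point (tangential); the point's axes turn with the dial: in pocket0 and pocket2 the long side is along the point's y, in pocket1 and pocket3 along its x. A capacitor lying in it stands 26 mm proud of the walls.
- dial_hub (a point): Centre of the carousel's dial on its axis, at the dial's top face, 22 mm above the bench. The dial is an aluminium disc of 142 mm radius on a dark base ring of 158 mm radius; pocket centres lie 85 mm from here, at quarter turns. Its axes turn with the dial. A flat hub cap, look only, stands 14 mm high here.
- handle_top (a point): Top centre of the red handle post on the dial: an upright round post of 20 mm diameter and 72 mm height, fixed to the dial 125 mm from dial_hub, midway between two pockets; its top is 94 mm above the bench. Pinch or push it round the dial's axis.
- dial (a joint): Turn of the dial (rad): 0 at the loading position, as it starts (post at the white mark on the base ring), growing anticlockwise seen from above, to 1.571 (a quarter turn) at the end stop, the test position (post at the green mark). It stays where it is left; it takes about 0.15 N m to turn, 1 to 2 N at the post.
- tray: Grey tray for tested capacitors, fixed, open-topped, outside 140 mm (its x) x 240 mm (its y) x 22 mm high, walls 4 mm; origin under its centre.
- tray_in (a point): Centre of the tray's inner floor, 4 mm above the bench; axes as the tray's.
- start (a joint): Travel of the green start button (m): 0 up, 0.006 fully down; sprung, about 5 N when fully down; it counts as pressed beyond 0.004.
- start_top (a point): Top centre of the green start button, 32 mm across, in a black housing on the bench; it is pressed straight down.
- odd: Grey capacitor with a black wrap, same 64 x 40 x 40 mm block as the others but another type, lying on the blue mat; origin at its centre; leave it alone.
- reel: Black wire reel, 56 mm diameter, 40 mm high, bystander; origin under its centre.
Mind the look-alikes: they are no part of the job. Leave any purple, turquoise or white look-alike of the tested1 alone.

How it is judged:
On the way, in this order (a step that is already met when the one before it is completed fails the run):
1. with the dial still at its loading position, every tested capacitor is in the tray and every fresh one lies in a pocket (((horizontal distance between fresh0 and pocket0 below 0.01 m and z of fresh0 in the frame of pocket0 between 0.014 and 0.026 m) or (horizontal distance between fresh0 and pocket1 below 0.01 m and z of fresh0 in the frame of pocket1 between 0.014 and 0.026 m) or (horizontal distance between fresh0 and pocket2 below 0.01 m and z of fresh0 in the frame of pocket2 between 0.014 and 0.026 m) or (horizontal distance between fresh0 and pocket3 below 0.01 m and z of fresh0 in the frame of pocket3 between 0.014 and 0.026 m)) and ((horizontal distance between fresh1 and pocket0 below 0.01 m and z of fresh1 in the frame of pocket0 between 0.014 and 0.026 m) or (horizontal distance between fresh1 and pocket1 below 0.01 m and z of fresh1 in the frame of pocket1 between 0.014 and 0.026 m) or (horizontal distance between fresh1 and pocket2 below 0.01 m and z of fresh1 in the frame of pocket2 between 0.014 and 0.026 m) or (horizontal distance between fresh1 and pocket3 below 0.01 m and z of fresh1 in the frame of pocket3 between 0.014 and 0.026 m)) and ((horizontal distance between fresh2 and pocket0 below 0.01 m and z of fresh2 in the frame of pocket0 between 0.014 and 0.026 m) or (horizontal distance between fresh2 and pocket1 below 0.01 m and z of fresh2 in the frame of pocket1 between 0.014 and 0.026 m) or (horizontal distance between fresh2 and pocket2 below 0.01 m and z of fresh2 in the frame of pocket2 between 0.014 and 0.026 m) or (horizontal distance between fresh2 and pocket3 below 0.01 m and z of fresh2 in the frame of pocket3 between 0.014 and 0.026 m)) and ((horizontal distance between fresh3 and pocket0 below 0.01 m and z of fresh3 in the frame of pocket0 between 0.014 and 0.026 m) or (horizontal distance between fresh3 and pocket1 below 0.01 m and z of fresh3 in the frame of pocket1 between 0.014 and 0.026 m) or (horizontal distance between fresh3 and pocket2 below 0.01 m and z of fresh3 in the frame of pocket2 between 0.014 and 0.026 m) or (horizontal distance between fresh3 and pocket3 below 0.01 m and z of fresh3 in the frame of pocket3 between 0.014 and 0.026 m)) and z of each of tested0, tested1, tested2 in the frame of tray_in below 0.03 m and x of tested0 in the frame of tray_in between -0.055 and 0.055 m and y of tested0 in the frame of tray_in between -0.105 and 0.105 m and x of tested1 in the frame of tray_in between -0.055 and 0.055 m and y of tested1 in the frame of tray_in between -0.105 and 0.105 m and x of tested2 in the frame of tray_in between -0.055 and 0.055 m and y of tested2 in the frame of tray_in between -0.105 and 0.105 m and value of joint dial below 0.25 rad), for 0.2 s.
2. the dial is turned to the end stop, the fresh capacitors still in their pockets (((horizontal distance between fresh0 and pocket0 below 0.01 m and z of fresh0 in the frame of pocket0 between 0.014 and 0.026 m) or (horizontal distance between fresh0 and pocket1 below 0.01 m and z of fresh0 in the frame of pocket1 between 0.014 and 0.026 m) or (horizontal distance between fresh0 and pocket2 below 0.01 m and z of fresh0 in the frame of pocket2 between 0.014 and 0.026 m) or (horizontal distance between fresh0 and pocket3 below 0.01 m and z of fresh0 in the frame of pocket3 between 0.014 and 0.026 m)) and ((horizontal distance between fresh1 and pocket0 below 0.01 m and z of fresh1 in the frame of pocket0 between 0.014 and 0.026 m) or (horizontal distance between fresh1 and pocket1 below 0.01 m and z of fresh1 in the frame of pocket1 between 0.014 and 0.026 m) or (horizontal distance between fresh1 and pocket2 below 0.01 m and z of fresh1 in the frame of pocket2 between 0.014 and 0.026 m) or (horizontal distance between fresh1 and pocket3 below 0.01 m and z of fresh1 in the frame of pocket3 between 0.014 and 0.026 m)) and ((horizontal distance between fresh2 and pocket0 below 0.01 m and z of fresh2 in the frame of pocket0 between 0.014 and 0.026 m) or (horizontal distance between fresh2 and pocket1 below 0.01 m and z of fresh2 in the frame of pocket1 between 0.014 and 0.026 m) or (horizontal distance between fresh2 and pocket2 below 0.01 m and z of fresh2 in the frame of pocket2 between 0.014 and 0.026 m) or (horizontal distance between fresh2 and pocket3 below 0.01 m and z of fresh2 in the frame of pocket3 between 0.014 and 0.026 m)) and ((horizontal distance between fresh3 and pocket0 below 0.01 m and z of fresh3 in the frame of pocket0 between 0.014 and 0.026 m) or (horizontal distance between fresh3 and pocket1 below 0.01 m and z of fresh3 in the frame of pocket1 between 0.014 and 0.026 m) or (horizontal distance between fresh3 and pocket2 below 0.01 m and z of fresh3 in the frame of pocket2 between 0.014 and 0.026 m) or (horizontal distance between fresh3 and pocket3 below 0.01 m and z of fresh3 in the frame of pocket3 between 0.014 and 0.026 m)) and value of joint dial above 1.5 rad), for 0.2 s.
3. the start button is pressed with the dial at the stop (value of joint start above 0.004 m and value of joint dial above 1.5 rad), for 0.05 s.
At the end, for the whole second after the job is handed in: Every fresh capacitor lies flat in a pocket (centre within 10 mm of the pocket's, and 14 to 26 mm above its floor), every tested one lies within the tray, all at rest; the dial within 0.07 rad of the end stop; the button up again (all of step 2 and z of each of tested0, tested1, tested2 in the frame of tray_in below 0.03 m and x of tested0 in the frame of tray_in between -0.055 and 0.055 m and y of tested0 in the frame of tray_in between -0.105 and 0.105 m and x of tested1 in the frame of tray_in between -0.055 and 0.055 m and y of tested1 in the frame of tray_in between -0.105 and 0.105 m and x of tested2 in the frame of tray_in between -0.055 and 0.055 m and y of tested2 in the frame of tray_in between -0.105 and 0.105 m and linear speed of each of fresh0, fresh1, fresh2, fresh3, tested0, tested1, tested2 below 0.03 m/s and value of joint start below 0.002 m); the robot touches nothing.
It fails at once if the start button is pressed while the dial is not at the stop (value of joint start above 0.004 m and value of joint dial below 1.45 rad).
It fails at once if the grey capacitor or the reel is moved more than 50 mm (distance of any of odd, reel from where it was at the start of the episode above 0.05 m).
Of fresh0, fresh1, fresh2, fresh3 only 3 to 4 are there at a start; the rules pass over those that are not, and their reading is None.
Of tested0, tested1, tested2 only 2 to 3 are there at a start; the rules pass over those that are not, and their reading is None.
At some moment in a run one of fresh0, fresh1, fresh2, fresh3, tested0, tested1, tested2 may be knocked a few centimetres aside while the robot is not near it.
Once in a run the grip may slacken for a moment while it holds something.
It also fails if it takes over 210 s, if anything falls off the work surface, if the arm or the gripper's body presses on something with over 40 N, if the wrist force passes 120 N, or if a joint passes its speed limit or range.

ROBOT

A 6-joint arm with a two-finger parallel gripper is mounted at the origin on the work surface. World frame = base frame: x ahead of the robot, y to its left, z up, the work surface at z = 0. Lengths are in m, angles in rad, forces in N, time in s.
With the tool pointing down it reaches from about 0.325 to 0.875 m from the base axis. Payload 4.4 kg.
Tool frame: the origin (TCP) lies midway between the tips of the shut fingers; the grasp point (between the pads) lies 19 mm behind it; z points along the fingers, y is the line along which they close (so a half turn about z gives the same grasp; the last joint's range is limited). The gripper opens to 85 mm and grips with 20 to 120 N. Pads are 22 mm wide; open, the fingers measure 114 mm over their backs; the gripper's body (76 mm by 85 mm) begins 54 mm behind the grasp point. The pads swing forward as they close: fully open they stand 13 mm farther back than shut.
Start: joints at [-1.266, 0.207, 1.542, -0, 1.393, -0.15], TCP at [0.253, -0.516, 0.231] pointing down, gripper open.
Joint ranges: [-2.73, 2.73], [-0.86, 2.22], [0.23, 2.46], [-1.11, 4.25], [0.08, 2.63], [-2.82, 2.82]. Speed limits (rad/s): [2.79, 2.79, 3.14, 3.14, 3.14, 3.14].

INTERFACE

Orientations are given as [roll, pitch, yaw] about the fixed x, y, z axes, in that order (R = Rz(yaw) Ry(pitch) Rx(roll)).
In Python, from cell import read_state, get_image, camera_model, job_done, boxes_of, trace, tip_of gives the robot as it stands.
- The arm moves only by the shell command python3 -m jog 'ROWS'. ROWS is JSON, a list of rows, each an object with "gripper": the closure, from 0 (fully open) to 1 (shut); "slide": the shift along the world's x, y, z in m, a list of three; "roll": the turn about the world's z in degrees. A call has 1 to 10 rows; each row is the pose to reach, as a shift and turn from the pose commanded when the call began; what a row does not reach only later rows make up. A row lasts 1/10 s, in which the tool goes at most 50 mm and 8.59 degrees, less where a joint would pass 70% of its speed; a pose out of reach is approached as far as the arm can. A call with a gripper value outside its range is refused whole. The fingers move at their own pace and stop on an object; the grip force is fixed at half the most. Time passes only in rows, so rows that repeat a pose let the fingers close. It gives the time, the measured TCP pose, the force, the opening and the grip force at its end, in the units of the state.
- read_state(): the state, without advancing time (a new reading comes with each control period).
- get_image(name): name is "scene" or "side" or "wrist"; returns the picture (400x640x3 uint8, red, green, blue); there is no depth.
- camera_model(name): a dict with "fovy" (degrees; the focal length in pixels is half the picture's height over the tangent of half this angle, whatever the lens; pixels are square), "cx", "cy" (the principal point, pixels), "world_to_cam" (4x4, takes a point from world to camera coordinates); the wrist camera has in their place "tool_from_camera" (4x4, takes a point from camera to tool coordinates, whose origin is the TCP and whose axes are the flange's). Camera axes: x right, y down, z forward; pixel columns grow to the right and rows downward; lengths in m; the calibration is good to about 2 mm. The wrist camera is an equidistant fisheye: a pixel r from the principal point sees the ray r / f radians off the axis. A picture is of the moment at which its call begins: read the wrist's pose just before it. camera_model takes no time and is no camera call.
- job_done(): hands the job in; it is judged then, once.
Trained networks look in the newest picture that a camera, given by its name, has taken for a name from the list of things; names that differ only in an ending like _2 or _b are one class to them, and where a whole thing is asked for, a point or a joint stands for the part that bears it (a point fixed in the world has none). Each returns a list of dicts, best first, with "score" (0 to 1); they miss things now and then, are a little off and sometimes report something else, mostly with a low value. They report only what shows in the picture. A call takes as long as a camera call. They do not tell look-alikes from the thing itself.
- boxes_of(target, camera): "bbox" ([centre column, centre row, width, height] in pixels, round what is visible of it).
- trace(target, camera): "mask" (400x640 bool, what is visible of it) and "bbox" ([centre column, centre row, width, height] in pixels, round what is visible of it).
- tip_of(target, camera): "pixel" ([column, row] in pixels: a listed point, or the origin of a listed thing).
The state is a dict: "clock": time; "joints": joint angles; "qvel": joint speeds; "effort": joint torques, N m; "ee_pos": TCP position; "tcp_rot": TCP orientation; "contact_force": force on the tool from outside, world axes, zero at the start; "wrist_torque": the same for the moment, N m; "opening": finger opening in m; "finger_force": force on a finger pad.
Only numpy, scipy, OpenCV 4.12 (cv2) and the standard library are available. Lean on these libraries where they do the work, as an engineer would, in place of code of your own. Each camera call takes 0.05 s, during which the arm holds its last target. There are 200 camera calls.

## Working session

There is one attempt and no reset: what is moved stays moved. The work goes in short steps, Python scripts to look and compute and a shell command to move; the robot and the scene stay as the last step left them, time stands still between calls to the robot, and variables do not carry over. Pictures are saved under pics/ and viewed, at most 17 in all, crops included, and the job is handed in when it is done.

```bash
mkdir -p pics; ls; python3 - <<'E'
from cell import *
import cv2
print(read_state())
for n in ("scene","side"):
    im=get_image(n); cv2.imwrite(f"pics/{n}0.png",im[:,:,::-1]); print(n,camera_model(n))
print(camera_model("wrist"))
E
```

```text
pics
{'clock': 0.0, 'joints': array([-1.26546488e+00,  2.07449687e-01,  1.54296158e+00, -1.32227961e-05,
        1.39351533e+00, -1.50518583e-01]), 'qvel': array([-0.00116113, -0.00054425, -0.00121326, -0.00030469, -0.0008092 ,
        0.00191598]), 'effort': array([-1.04469149e-03, -3.83038652e+01, -2.91598195e+01, -4.49062591e-04,
        1.04709851e-02,  9.88810399e-06]), 'ee_pos': array([ 0.25287348, -0.51555799,  0.2301053 ]), 'tcp_rot': array([-3.13928314e+00, -3.37114040e-04,  4.55851989e-01]), 'contact_force': array([ 0.1431435 ,  0.09938745, -0.10531514]), 'wrist_torque': array([-0.05097301, -0.00807651,  0.02726659]), 'finger_force': 0.0, 'opening': 0.08558520366437013}
scene {'fovy': 51.56200601817801, 'cx': 315.82518122729635, 'cy': 196.18388465551942, 'world_to_cam': array([[-0.04412888,  0.99902396, -0.0019389 ,  0.04009474],
       [ 0.81755267,  0.03499739, -0.57478936, -0.35057473],
       [-0.57416049, -0.02694997, -0.81829911,  1.50243581],
       [ 0.        ,  0.        ,  0.        ,  1.        ]])}
side {'fovy': 48.33305963350212, 'cx': 323.0438062334623, 'cy': 196.110797724364, 'world_to_cam': array([[-0.93408174, -0.35664381, -0.01721923,  0.43180683],
       [-0.26095269,  0.71478481, -0.64883462,  0.17933387],
       [ 0.2437109 , -0.60157116, -0.7607346 ,  1.2755846 ],
       [ 0.        ,  0.        ,  0.        ,  1.        ]])}
{'fovy': 65.70646984690485, 'cx': 316.98566712495887, 'cy': 202.8211023688025, 'tool_from_camera': array([[-9.35447191e-04, -9.52493950e-01, -3.04556070e-01,
         7.79206286e-02],
       [ 9.99999243e-01, -1.13449391e-03,  4.76602231e-04,
        -2.27197648e-04],
       [-7.99477748e-04, -3.04555393e-01,  9.52494290e-01,
        -1.43293825e-01],
       [ 0.00000000e+00,  0.00000000e+00,  0.00000000e+00,
         1.00000000e+00]])}
```

View pics/scene0.png

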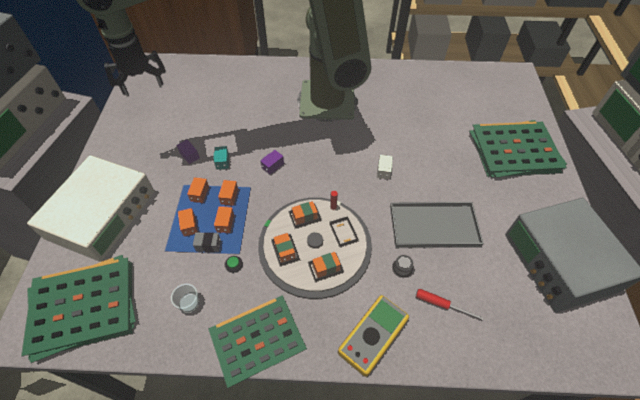

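View pics/side0.png

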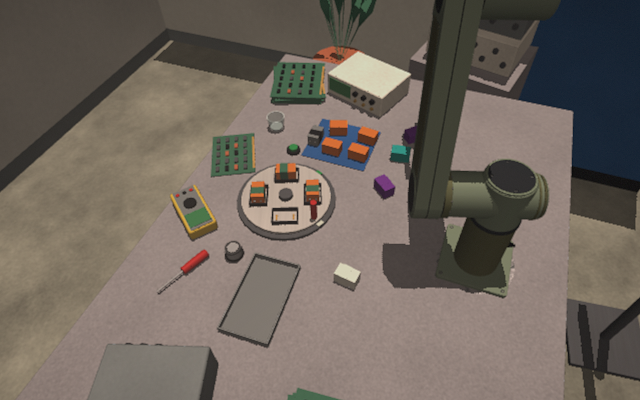

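The scene picture shows these candidates:
- **Fresh, plain orange:** (198,189), (229,191), (187,222), (225,219).
- **Tested, green wrap:** (305,212), (285,247), (326,265). The empty pocket is at (344,231).
- **Leave alone:** grey (207,241), purple (187,150) and (272,160), turquoise (221,156), white (385,166), and probably the reel at (403,264).
- **Fixtures:** tray (436,224), button (233,263), post (334,200).

I'll fit the block poses using both cameras.

```bash
cat > h.py <<'E'
from cell import *
import cv2, numpy as np
from scipy.optimize import minimize
CM={n:camera_model(n) for n in ("scene","side")}
def K(m): return 200/np.tan(np.radians(m["fovy"])/2)
def proj(n,P):
    m=CM[n]; P=np.atleast_2d(P); c=P@m["world_to_cam"][:3,:3].T+m["world_to_cam"][:3,3]
    return c[:,:2]/c[:,2:]*K(m)+[m["cx"],m["cy"]]
def unproj(n,px,z):
    m=CM[n]; R=m["world_to_cam"][:3,:3]; t=m["world_to_cam"][:3,3]
    d=R.T@np.array([(px[0]-m["cx"])/K(m),(px[1]-m["cy"])/K(m),1]); o=-R.T@t
    return o+d*(z-o[2])/d[2]
def box(x,y,a,zc,L=.064,W=.04,H=.04):
    c=np.array([[i,j,k] for i in(-L/2,L/2) for j in(-W/2,W/2) for k in(-H/2,H/2)])
    ca,sa=np.cos(a),np.sin(a)
    return c@np.array([[ca,sa,0],[-sa,ca,0],[0,0,1]])+[x,y,zc]
def fit(masks,x,y,a,zc):
    "masks: {camera: bool mask}"
    def cost(p):
        s=0
        for n,m in masks.items():
            h=cv2.convexHull((proj(n,box(*p,zc))*64).astype(np.int32))
            q=np.zeros((1600,2560),np.uint8)
            cv2.fillConvexPoly(q,h*4//1,1,shift=6); q=cv2.resize(q*255,(640,400),interpolation=cv2.INTER_AREA)/255
            s+=np.abs(q-m).sum()/m.sum()
        return s/len(masks)
    best=None
    for a0 in (a,a+np.pi/4,a+np.pi/2,a-np.pi/4):
        r=minimize(cost,[x,y,a0],method="Nelder-Mead",options=dict(initial_simplex=np.array([[x,y,a0],[x+.012,y,a0],[x,y+.012,a0],[x,y,a0+.3]]),maxiter=120))
        if best is None or r.fun<best.fun: best=r
    return best
def seg(im,kind):
    h=cv2.cvtColor(im,cv2.COLOR_RGB2HSV)
    o=(h[...,0]<18)&(h[...,1]>110)&(h[...,2]>60)
    if kind=="tested": o|=(h[...,0]>35)&(h[...,0]<90)&(h[...,1]>60)&(h[...,2]>40)
    return o
E
cat > m1.py <<'E'
from h import *
im={n:get_image(n) for n in CM}
res={}
for t in ("fresh0","tested0"):
    for n in CM:
        for d in trace(t,n):
            b=d["bbox"]; zc=.02 if t[0]=="f" else .042
            p=unproj(n,b[:2],zc); print(t,n,round(d["score"],2),np.round(b),np.round(p[:2],3),d["mask"].sum())
for t in ("handle_top","dial_hub","start_top","tray_in","pocket0","pocket1","pocket2","pocket3","reel","odd"):
    z=dict(handle_top=.094,dial_hub=.022,start_top=.03,tray_in=.004,reel=0,odd=.02).get(t,.022)
    for n in CM:
        for d in tip_of(t,n)[:4]: print(t,n,round(d["score"],2),np.round(d["pixel"]),np.round(unproj(n,d["pixel"],z)[:2],3))
np.savez("im.npz",**im)
E
python3 m1.py
```

```text
fresh0 scene 0.9 [198. 190.  20.  24.] [ 0.436 -0.376] 417
fresh0 scene 0.88 [229. 193.  19.  27.] [ 0.443 -0.28 ] 386
fresh0 scene 0.72 [224. 219.  19.  26.] [ 0.535 -0.28 ] 444
fresh0 scene 0.68 [189. 222.  20.  26.] [ 0.55  -0.377] 441
fresh0 scene 0.56 [437. 228.  93.  42.] [0.537 0.325] 3827
fresh0 side 0.87 [370. 136.  21.  18.] [ 0.428 -0.376] 298
fresh0 side 0.68 [332. 147.  22.  18.] [ 0.533 -0.278] 285
fresh0 side 0.68 [360. 153.  24.  17.] [ 0.434 -0.282] 292
fresh0 side 0.65 [339. 130.  21.  17.] [ 0.542 -0.371] 278
fresh0 side 0.6 [314. 191.  18.  21.] [ 0.518 -0.066] 226
tested0 scene 0.79 [189. 151.  21.  27.] [ 0.302 -0.427] 329
tested0 scene 0.71 [221. 158.  16.  27.] [ 0.326 -0.323] 331
tested0 scene 0.69 [274. 162.  21.  20.] [ 0.335 -0.155] 338
tested0 scene 0.66 [232. 264.  16.   9.] [ 0.684 -0.23 ] 88
tested0 scene 0.64 [325. 266.  28.  27.] [0.68  0.015] 533
tested0 scene 0.57 [384. 167.  17.  25.] [0.34  0.183] 315
tested0 side 0.81 [382. 187.  24.  25.] [ 0.314 -0.139] 349
tested0 side 0.67 [346. 279.  29.  25.] [0.315 0.212] 484
tested0 side 0.6 [401. 152.  
[... 1715 characters left out ...]
ket2 side 0.77 [287. 218.] [0.556 0.064]
pocket2 side 0.63 [286. 175.] [ 0.629 -0.098]
pocket2 side 0.62 [259. 200.] [0.668 0.028]
pocket3 scene 0.94 [303. 218.] [ 0.523 -0.053]
pocket3 scene 0.69 [285. 249.] [ 0.624 -0.097]
pocket3 scene 0.67 [327. 269.] [0.679 0.02 ]
pocket3 side 0.85 [310. 193.] [ 0.526 -0.052]
pocket3 side 0.77 [287. 218.] [0.556 0.064]
pocket3 side 0.63 [286. 175.] [ 0.629 -0.098]
pocket3 side 0.62 [259. 200.] [0.668 0.028]
reel scene 0.94 [405. 269.] [0.658 0.231]
reel scene 0.67 [212. 242.] [ 0.599 -0.307]
reel side 0.7 [233. 256.] [0.654 0.232]
odd scene 0.95 [207. 242.] [ 0.61  -0.314]
odd side 0.79 [314. 132.] [ 0.621 -0.33 ]
odd side 0.59 [259. 197.] [0.673 0.015]
```

```bash
cat > m2.py <<'E'
from h import *
from scipy.optimize import least_squares
z=np.load("im.npz"); im={n:z[n] for n in CM}
obs=[("scene","p",(303,218)),("scene","p",(285,249)),("scene","p",(327,269)),("side","p",(310,193)),("side","p",(287,218)),("side","p",(286,175)),("side","p",(259,200)),
("scene","h",(315,241)),("side","h",(286,193)),("scene","t",(333,195)),("side","t",(313,203))]
def model(q):
    x,y,a=q; P=[[x+.085*np.cos(a+k*np.pi/2),y+.085*np.sin(a+k*np.pi/2),.022] for k in range(4)]
    b=a+np.pi*.75   # post
    return np.array(P),np.array([[x,y,.022]]),np.array([[x+.125*np.cos(b),y+.125*np.sin(b),.094]])
def res(q):
    P,h,t=model(q); r=[]
    for n,k,u in obs:
        d=proj(n,dict(p=P,h=h,t=t)[k])-u; r+=list(d[np.argmin((d**2).sum(1))])
    return r
s=least_squares(res,[.598,-.018,.43],loss="soft_l1")
print("dial",s.x,np.degrees(s.x[2]),np.round(s.fun,1)); P,h,t=model(s.x); print(np.round(P,4),np.round(t,4))
def lab(n,kind,px):
    m=seg(im[n],kind).astype(np.uint8); m=cv2.morphologyEx(m,cv2.MORPH_CLOSE,np.ones((3,3)))
    k,l=cv2.connectedComponents(m); px=[int(round(v)) for v in px]
    w=l[px[1]-4:px[1]+5,px[0]-4:px[0]+5]; w=w[w>0]
    return l==np.bincount(w).argmax()
for kind,L,zc in (("fresh",[(.435,-.376),(.44,-.28),(.534,-.28),(.546,-.375)],.021),("tested",[(.52,-.05),(.628,-.1),(.673,.022)],.042)):
    for x,y in L:
        m={n:lab(n,kind,proj(n,[x,y,zc])[0]) for n in CM}
        a0=np.arctan2(y-s.x[1],x-s.x[0])+np.pi/2 if kind=="tested" else 0
        r=fit(m,x,y,a0,zc); f={n:fit({n:m[n]},*r.x,zc).x for n in CM}
        print(kind,np.round(r.x[:2],4),np.round(np.degrees(r.x[2])%180,1),round(r.fun,3),{n:np.round(np.r_[v[:2],np.degrees(v[2])%180],3) for n,v in f.items()},[m[n].sum() for n in m])
E
python3 m2.py
```

```text
dial [ 0.59678106 -0.01691545  0.41381721] 23.709979471506934 [ 1.  -1.2  0.5  2.2 -0.8 -1.5  2.   0.9 -1.9 -1.6 -0.6  0.7 -0.6 -3.5
 -0.3  0.2 -0.8  2.2 -0.2 -2.8  0.3 -2.3]
[[ 0.6746  0.0173  0.022 ]
 [ 0.5626  0.0609  0.022 ]
 [ 0.519  -0.0511  0.022 ]
 [ 0.631  -0.0947  0.022 ]] [[0.4803 0.0285 0.094 ]]
fresh [ 0.4338 -0.3748] 1.1 0.177 {'scene': array([ 0.434, -0.375,  1.904]), 'side': array([  0.434,  -0.374, 175.682])} [np.int64(346), np.int64(286)]
fresh [ 0.4403 -0.2827] 2.0 0.382 {'scene': array([ 0.442, -0.283,  2.536]), 'side': array([ 0.44 , -0.282,  3.379])} [np.int64(686), np.int64(298)]
fresh [ 0.5349 -0.2794] 5.5 0.374 {'scene': array([ 0.534, -0.28 ,  5.009]), 'side': array([ 0.535, -0.278,  2.517])} [np.int64(686), np.int64(293)]
fresh [ 0.5477 -0.3827] 20.1 0.16 {'scene': array([ 0.548, -0.383, 23.494]), 'side': array([ 0.548, -0.383, 19.808])} [np.int64(360), np.int64(259)]
tested [ 0.5148 -0.0479] 112.6 0.367 {'scene': array([ 5.16000e-01, -4.90000e-02,  1.07664e+02]), 'side': array([ 5.13000e-01, -4.40000e-02,  1.12503e+02])} [np.int64(338), np.int64(365)]
tested [ 0.6282 -0.0964] 20.1 0.322 {'scene': array([ 0.628, -0.097, 20.429]), 'side': array([ 0.63 , -0.099, 23.277])} [np.int64(371), np.int64(260)]
tested [0.6737 0.0168] 113.9 0.273 {'scene': array([6.74000e-01, 1.80000e-02, 1.07218e+02]), 'side': array([6.76000e-01, 1.30000e-02, 1.15098e+02])} [np.int64(410), np.int64(287)]
```

```bash
python3 -m jog '[{"gripper":0,"slide":[0.03,0.04,0.03],"roll":-2.4},{"gripper":0,"slide":[0.06,0.08,0.06],"roll":-2.4},{"gripper":0,"slide":[0.09,0.12,0.09],"roll":-2.4},{"gripper":0,"slide":[0.11,0.16,0.09],"roll":-2.4},{"gripper":0,"slide":[0.14,0.2,0.09],"roll":-2.4},{"gripper":0,"slide":[0.17,0.24,0.09],"roll":-2.4},{"gripper":0,"slide":[0.2,0.28,0.09],"roll":-2.4},{"gripper":0,"slide":[0.22,0.32,0.09],"roll":-2.4},{"gripper":0,"slide":[0.25,0.36,0.09],"roll":-2.4},{"gripper":0,"slide":[0.28,0.4,0.09],"roll":-2.4}]'
python3 -m jog '[{"gripper":0,"slide":[0.02,0.04,0]},{"gripper":0,"slide":[0.04,0.07,0]},{"gripper":0,"slide":[0.064,0.1,0]},{"gripper":0,"slide":[0.064,0.1,0]},{"gripper":0,"slide":[0.064,0.1,0]}]'
cat >> h.py <<'E'
from scipy.spatial.transform import Rotation as Rot
WM=camera_model("wrist")
def wpose():
    s=read_state(); R=Rot.from_euler("xyz",s["tcp_rot"]).as_matrix(); T=np.eye(4); T[:3,:3]=R; T[:3,3]=s["ee_pos"]
    return T@WM["tool_from_camera"]
def wunproj(T,px,z):
    u=np.array([px[0]-WM["cx"],px[1]-WM["cy"]]); r=np.hypot(*u); th=r/K(WM)
    d=np.r_[u/max(r,1e-9)*np.sin(th),np.cos(th)]; d=T[:3,:3]@d
    return T[:3,3]+d*(z-T[2,3])/d[2]
def wproj(T,P):
    c=(np.atleast_2d(P)-T[:3,3])@T[:3,:3]; r=np.hypot(c[:,0],c[:,1]); th=np.arctan2(r,c[:,2])
    return c[:,:2]/r[:,None]*th[:,None]*K(WM)+[WM["cx"],WM["cy"]]
def top(T,z,x0,x1,y0,y1,im,s=1000):
    "rectified view of plane z: rows grow with x, columns with y, s px per m"
    xs=np.arange(x0,x1,1/s); ys=np.arange(y0,y1,1/s); X,Y=np.meshgrid(xs,ys,indexing="ij")
    q=wproj(T,np.stack([X.ravel(),Y.ravel(),0*X.ravel()+z],1)).astype(np.float32)
    return cv2.remap(im,q[:,0].reshape(X.shape),q[:,1].reshape(X.shape),cv2.INTER_LINEAR)
E
python3 - <<'E'
from h import *
T=wpose(); im=get_image("wrist"); np.savez("w1.npz",T=T,im=im)
# left: raw, right: rectified on capacitor-top plane z=.062
r=top(T,.062,.44,.76,-.18,.15,im)
c=np.zeros((400,980,3),np.uint8); c[:,:640]=im; c[:r.shape[0],645:645+r.shape[1]]=r
cv2.imwrite("pics/w1.png",cv2.resize(c,(800,327))[:,:,::-1]); print(T[:3,3])
E
```

```text
clock: 2.4
ee_pos: [0.5272, -0.1234, 0.3217]
tcp_rot: [3.141, -0.001, 0.414]
contact_force: [1.6, -1.0, 0.6]
opening: 0.0854
finger_force: 0.0
[ 0.59832983 -0.09172488  0.46502179]schema error: expected keys gripper, slide, roll
```

View pics/w1.png

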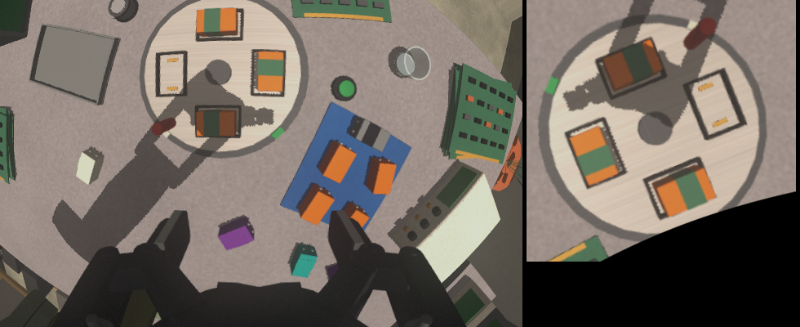

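The wrist view shows all four fresh blocks on the mat, three tested blocks in pockets and one empty pocket. The second move was refused because every row needs a roll. I'll measure from this view.

```bash
cat > m3.py <<'E'
from h import *
d=np.load("w1.npz"); T,im=d["T"],d["im"]
for t in ("dial_hub","pocket0","handle_top","start_top","tray_in"):
    z=dict(handle_top=.094,start_top=.03,tray_in=.004).get(t,.022)
    for q in tip_of(t,"wrist")[:5]: print(t,round(q["score"],2),np.round(q["pixel"]),np.round(wunproj(T,q["pixel"],z)[:2],4))
# disc edge, z=.022: boundary radius fit on rectified saturation/value
r=top(T,.022,.40,.80,-.22,.18,im); g=cv2.cvtColor(r,cv2.COLOR_RGB2GRAY).astype(float)
g=cv2.GaussianBlur(g,(0,0),1.5)
def ring(q):
    a=np.radians(np.arange(0,360,2)); s=0
    v=lambda R:g[np.clip(((q[0]+R*np.cos(a)-.40)*1000).round().astype(int),0,399),np.clip(((q[1]+R*np.sin(a)+.22)*1000).round().astype(int),0,399)]
    return np.median(v(.139)-v(.146))+np.mean(np.clip(v(.139)-v(.146),0,60))
best=max(((ring((x,y)),x,y) for x in np.arange(.58,.615,.001) for y in np.arange(-.035,.0,.001))); print("ring",best)
def wfit(mask,x,y,a,zc):
    def cost(p):
        h=cv2.convexHull((wproj(T,box(*p,zc))*4*64).astype(np.int32)); q=np.zeros((1600,2560),np.uint8)
        cv2.fillConvexPoly(q,h,1,shift=6); q=cv2.resize(q*255,(640,400),interpolation=cv2.INTER_AREA)/255
        return np.abs(q-mask).sum()/mask.sum()
    return min((minimize(cost,[x,y,b],method="Nelder-Mead",options=dict(initial_simplex=np.array([[x,y,b],[x+.01,y,b],[x,y+.01,b],[x,y,b+.2]]))) for b in (a,a+.3,a-.3)),key=lambda r:r.fun)
D=np.radians(22.5)
for kind,L,zc in (("fresh",[(.434,-.375,0),(.440,-.282,0),(.535,-.279,.1),(.548,-.383,.37)],.021),("tested",[(.515,-.048,D+np.pi/2),(.628,-.096,D),(.674,.017,D+np.pi/2)],.042)):
    m=seg(im,kind).astype(np.uint8); m=cv2.morphologyEx(m,cv2.MORPH_CLOSE,np.ones((3,3))); k,l=cv2.connectedComponents(m)
    for x,y,a in L:
        p=wproj(T,[x,y,zc])[0].astype(int); w=l[p[1]-6:p[1]+7,p[0]-6:p[0]+7]; w=w[w>0]; mm=l==np.bincount(w).argmax()
        r=wfit(mm,x,y,a,zc); print(kind,np.round(r.x[:2],4),round(np.degrees(r.x[2])%180,1),round(r.fun,3),mm.sum())
# empty pocket, wall top plane
r=top(T,.036,.50,.63,.0,.13,im,4000); 
cv2.imwrite("pics/p1.png",r[:,:,::-1])
E
python3 m3.py
```

```text
dial_hub 0.7 [267.  85.] [ 0.6007 -0.014 ]
dial_hub 0.25 [266. 150.] [ 0.5126 -0.0492]
pocket0 0.96 [266. 144.] [ 0.5206 -0.0454]
pocket0 0.81 [270.  29.] [0.6778 0.0147]
pocket0 0.71 [210.  88.] [0.5669 0.0629]
pocket0 0.68 [329.  88.] [ 0.6302 -0.0966]
handle_top 0.68 [191. 154.] [0.485  0.0336]
start_top 0.78 [425. 111.] [ 0.6615 -0.2344]
tray_in 0.61 [85. 72.] [0.5232 0.3249]
ring (np.float64(137.5411927696328), np.float64(0.596), np.float64(-0.017999999999999988))
fresh [ 0.4497 -0.3937] 62.8 1.254 445
fresh [ 0.4396 -0.2864] 174.8 0.119 1246
fresh [ 0.5356 -0.2841] 176.4 0.118 1300
fresh [ 0.5485 -0.3864] 16.0 0.131 1181
tested [ 0.5144 -0.0665] 175.1 1.566 599
tested [ 0.6301 -0.0983] 22.1 0.043 1503
tested [0.6753 0.016 ] 114.7 0.168 1492
```

View pics/p1.png

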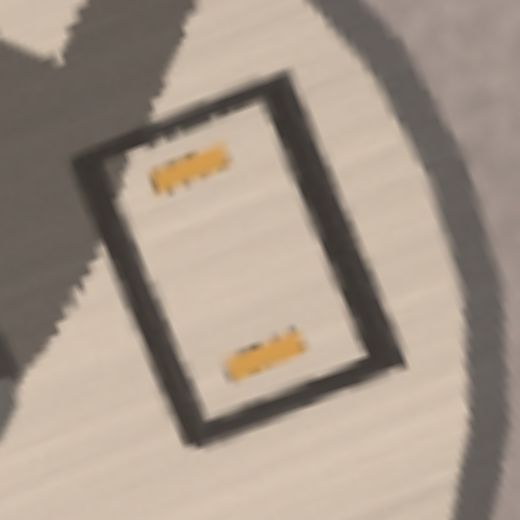

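The empty pocket's frame in this crop, corners (75,160), (290,72), (405,365) and (195,445), gives a dial angle of 22.3° and a hub at (0.5967,-0.0175). That puts the pockets at:
- p0 (.675,.015)
- p1 (.564,.061), the empty one
- p2 (.518,-.050)
- p3 (.629,-.096)

I'll take the tested block in p3 first.

```bash
python3 -c "
from h import *
s=read_state();print(s['ee_pos'],np.degrees(s['tcp_rot'][2]))"
python3 -m jog '[{"gripper":0,"slide":[0.04,0.01,-0.03],"roll":-1.4},{"gripper":0,"slide":[0.08,0.015,-0.07],"roll":-1.4},{"gripper":0,"slide":[0.0965,0.0185,-0.11],"roll":-1.4},{"gripper":0,"slide":[0.0965,0.0185,-0.15],"roll":-1.4},{"gripper":0,"slide":[0.0965,0.0185,-0.17],"roll":-1.4},{"gripper":0,"slide":[0.0965,0.0185,-0.17],"roll":-1.4},{"gripper":0,"slide":[0.0965,0.0185,-0.17],"roll":-1.4}]'
cat > chk.py <<'E'
from h import *
import sys
# wrist check: fit of the block expected at x y yaw zc kind
T=wpose(); im=get_image("wrist"); x,y,a,zc=map(float,sys.argv[1:5]); kind=sys.argv[5]; a=np.radians(a)
m=seg(im,kind).astype(np.uint8); m=cv2.morphologyEx(m,cv2.MORPH_CLOSE,np.ones((5,5))); k,l=cv2.connectedComponents(m)
p=wproj(T,[x,y,zc])[0].astype(int); w=l[max(0,p[1]-9):p[1]+10,max(0,p[0]-9):p[0]+10]; w=w[w>0]
if len(w)==0: print("nothing at",p)
else:
    mm=l==np.bincount(w).argmax()
    def cost(q):
        h=cv2.convexHull((wproj(T,box(*q,zc))*4*64).astype(np.int32)); g=np.zeros((1600,2560),np.uint8)
        cv2.fillConvexPoly(g,h,1,shift=6); g=cv2.resize(g*255,(640,400),interpolation=cv2.INTER_AREA)/255
        return np.abs(g-mm).sum()/mm.sum()
    r=min((minimize(cost,[x,y,b],method="Nelder-Mead",options=dict(initial_simplex=np.array([[x,y,b],[x+.01,y,b],[x,y+.01,b],[x,y,b+.2]]))) for b in (a,a+.3,a-.3)),key=lambda r:r.fun)
    print("block",np.round(r.x[:2],4),round(np.degrees(r.x[2])%180,1),"err",round(r.fun,3),mm.sum())
if len(sys.argv)>6: cv2.imwrite(sys.argv[6],im[:,:,::-1])
s=read_state();print(round(s['clock'],1),s['ee_pos'].round(4),np.degrees(s['tcp_rot'][2]).round(1),round(s['opening'],4))
E
python3 chk.py .63 -.097 22.3 .042 tested pics/c1.png
```

```text
[ 0.52591666 -0.12608441  0.3211783 ] 23.664534032234176
clock: 3.4
ee_pos: [0.6227, -0.1085, 0.1518]
tcp_rot: [3.141, -0.0, 0.387]
contact_force: [0.6, 0.6, 0.4]
opening: 0.0857
finger_force: 0.0
nothing at [307 186]
3.5 [ 0.6238 -0.1085  0.1533] 22.2 0.0854
```

View pics/c1.png

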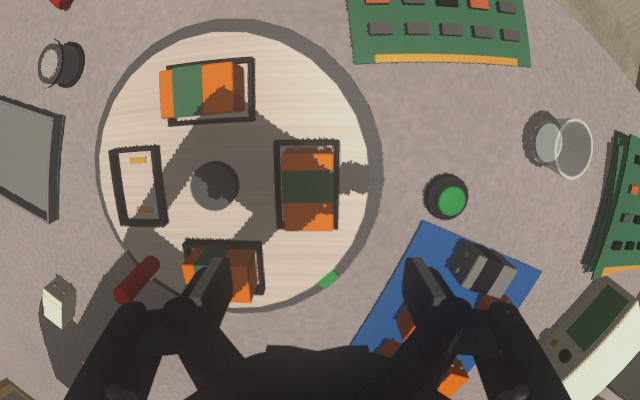

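The picture shows the p3 tested block at (308,190), within 4 px of the predicted (307,186). The earlier shortfall came from rows over 50 mm, so I'll work from measured poses. Descending to grip.

```bash
python3 -m jog '[{"gripper":0.1,"slide":[0.0055,0.0115,-0.04],"roll":0},{"gripper":0.2,"slide":[0.0055,0.0115,-0.07],"roll":0},{"gripper":0.2,"slide":[0.0055,0.0115,-0.095],"roll":0},{"gripper":0.2,"slide":[0.0055,0.0115,-0.113],"roll":0},{"gripper":0.2,"slide":[0.0055,0.0115,-0.113],"roll":0},{"gripper":1,"slide":[0.0055,0.0115,-0.113],"roll":0},{"gripper":1,"slide":[0.0055,0.0115,-0.113],"roll":0},{"gripper":1,"slide":[0.0055,0.0115,-0.113],"roll":0},{"gripper":1,"slide":[0.0055,0.0115,-0.113],"roll":0},{"gripper":1,"slide":[0.0055,0.0115,-0.113],"roll":0}]'
```

```text
clock: 4.45
ee_pos: [0.631, -0.0963, 0.0417]
tcp_rot: [3.138, -0.005, 0.389]
contact_force: [0.6, 0.3, 6.8]
opening: 0.0388
finger_force: 61.3
```

```bash
python3 -m jog '[{"gripper":1,"slide":[0,0,0.02],"roll":0},{"gripper":1,"slide":[0,0,0.06],"roll":0},{"gripper":1,"slide":[0,0,0.1],"roll":0},{"gripper":1,"slide":[-0.012,0.045,0.11],"roll":8},{"gripper":1,"slide":[-0.025,0.09,0.11],"roll":16},{"gripper":1,"slide":[-0.04,0.135,0.11],"roll":24},{"gripper":1,"slide":[-0.053,0.18,0.11],"roll":32},{"gripper":1,"slide":[-0.066,0.225,0.11],"roll":40},{"gripper":1,"slide":[-0.08,0.27,0.11],"roll":48},{"gripper":1,"slide":[-0.093,0.315,0.11],"roll":56}]'
python3 -m jog '[{"gripper":1,"slide":[-0.011,0.035,0],"roll":7},{"gripper":1,"slide":[-0.011,0.035,0],"roll":11.7},{"gripper":1,"slide":[-0.011,0.035,0],"roll":11.7},{"gripper":1,"slide":[-0.011,0.035,0],"roll":11.7}]'
python3 - <<'E'
from h import *
s=read_state(); print(s['ee_pos'],np.degrees(s['tcp_rot'][2]),s['opening'])
T=wpose(); im=get_image("wrist"); r=top(T,.022,.42,.64,.16,.48,im,1500)
for n in("scene",):
    i2=get_image(n)
c=np.zeros((r.shape[0],790,3),np.uint8); c[:,:r.shape[1]]=r; b=cv2.resize(i2[170:270,370:500],None,fx=2.3,fy=2.3); c[:230,485:485+b.shape[1]]=b
cv2.imwrite("pics/t1.png",c[:,:,::-1])
E
```

```text
clock: 5.45
ee_pos: [0.5344, 0.2214, 0.1488]
tcp_rot: [3.141, -0.0, 1.373]
contact_force: [1.3, 0.3, -1.1]
opening: 0.0387
finger_force: 60.8
clock: 5.85
ee_pos: [0.5244, 0.2545, 0.1485]
tcp_rot: [3.141, 0.0, 1.569]
contact_force: [-0.5, -0.9, -0.7]
opening: 0.0386
finger_force: 60.8
[0.52441076 0.2544782  0.14848503] 89.91322447657514 0.03862679871443949
```

View pics/t1.png

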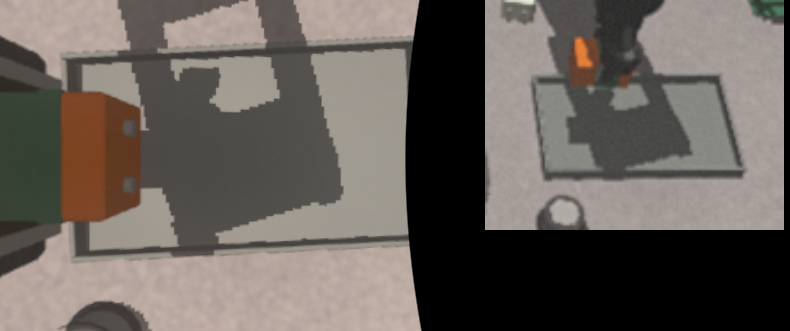

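The tray's centre is at about (.519,.325) and its long axis at about 92.5°. Lowering the first block there.

```bash
python3 -m jog '[{"gripper":1,"slide":[-0.0025,-0.0015,-0.04],"roll":2.5},{"gripper":1,"slide":[-0.0025,-0.0015,-0.08],"roll":2.5},{"gripper":1,"slide":[-0.0025,-0.0015,-0.105],"roll":2.5},{"gripper":1,"slide":[-0.0025,-0.0015,-0.123],"roll":2.5},{"gripper":1,"slide":[-0.0025,-0.0015,-0.123],"roll":2.5},{"gripper":0.35,"slide":[-0.0025,-0.0015,-0.123],"roll":2.5},{"gripper":0.35,"slide":[-0.0025,-0.0015,-0.123],"roll":2.5},{"gripper":0.35,"slide":[-0.0025,-0.0015,-0.123],"roll":2.5},{"gripper":0.3,"slide":[-0.0025,-0.0015,-0.09],"roll":2.5},{"gripper":0.2,"slide":[-0.0025,-0.0015,-0.05],"roll":2.5}]'
python3 -m jog '[{"gripper":0,"slide":[0,-0.01,0.045],"roll":4},{"gripper":0,"slide":[0,-0.06,0.045],"roll":8},{"gripper":0,"slide":[0,-0.11,0.045],"roll":12},{"gripper":0,"slide":[0,-0.16,0.045],"roll":16},{"gripper":0,"slide":[-0.002,-0.21,0.045],"roll":20},{"gripper":0,"slide":[-0.004,-0.26,0.045],"roll":20},{"gripper":0,"slide":[-0.004,-0.303,0.045],"roll":20},{"gripper":0,"slide":[-0.004,-0.303,0.045],"roll":20},{"gripper":0,"slide":[-0.004,-0.303,0.045],"roll":20}]'
sed -i 's/o=(h\[...,0\]<18)&(h\[...,1\]>110)&(h\[...,2\]>60)/o=(h[...,0]<20)\&(h[...,1]>110)\&(h[...,2]>35)/; s/(h\[...,1\]>60)&(h\[...,2\]>40)/(h[...,1]>50)\&(h[...,2]>22)/' h.py
python3 chk.py .518 -.05 112.3 .042 tested
```

```text
clock: 6.95
ee_pos: [0.52, 0.2524, 0.0971]
tcp_rot: [-3.137, 0.001, 1.614]
contact_force: [0.3, 0.7, 0.4]
opening: 0.0684
finger_force: 0.0
clock: 7.85
ee_pos: [0.5181, -0.0508, 0.1438]
tcp_rot: [3.141, 0.0, 1.961]
contact_force: [-0.3, 0.6, 0.0]
opening: 0.0853
finger_force: 0.0
block [ 0.5176 -0.0509] 112.4 err 0.111 4103
7.9 [ 0.5179 -0.0497  0.1436] 112.5 0.0854
```

```bash
python3 -m jog '[{"gripper":0.1,"slide":[0,-0.001,-0.04],"roll":0},{"gripper":0.2,"slide":[0,-0.001,-0.07],"roll":0},{"gripper":0.2,"slide":[0,-0.001,-0.09],"roll":0},{"gripper":0.2,"slide":[0,-0.001,-0.1],"roll":0},{"gripper":0.2,"slide":[0,-0.001,-0.1],"roll":0},{"gripper":1,"slide":[0,-0.001,-0.1],"roll":0},{"gripper":1,"slide":[0,-0.001,-0.1],"roll":0},{"gripper":1,"slide":[0,-0.001,-0.1],"roll":0},{"gripper":1,"slide":[0,-0.001,-0.1],"roll":0},{"gripper":1,"slide":[0,-0.001,-0.1],"roll":0}]'
python3 -m jog '[{"gripper":1,"slide":[0,0,0.03],"roll":0},{"gripper":1,"slide":[0,0,0.07],"roll":0},{"gripper":1,"slide":[0,0,0.11],"roll":0},{"gripper":1,"slide":[0,0.045,0.11],"roll":-4},{"gripper":1,"slide":[0,0.09,0.11],"roll":-8},{"gripper":1,"slide":[0,0.135,0.11],"roll":-12},{"gripper":1,"slide":[0,0.18,0.11],"roll":-16},{"gripper":1,"slide":[0,0.225,0.11],"roll":-20},{"gripper":1,"slide":[0,0.27,0.11],"roll":-20},{"gripper":1,"slide":[0,0.315,0.11],"roll":-20}]'
python3 -m jog '[{"gripper":1,"slide":[0,0.035,0],"roll":0},{"gripper":1,"slide":[0,0.063,0],"roll":0},{"gripper":1,"slide":[0,0.063,0],"roll":0}]'
```

```text
clock: 8.9
ee_pos: [0.5197, -0.0511, 0.0451]
tcp_rot: [3.138, 0.002, 1.964]
contact_force: [0.8, 1.7, 5.7]
opening: 0.0386
finger_force: 61.3
clock: 9.9
ee_pos: [0.5173, 0.2658, 0.1531]
tcp_rot: [-3.141, 0.0, 1.614]
contact_force: [0.7, -0.9, -1.9]
opening: 0.0385
finger_force: 60.9
clock: 10.2
ee_pos: [0.5171, 0.3306, 0.153]
tcp_rot: [-3.142, -0.001, 1.619]
contact_force: [0.6, -0.8, -1.5]
opening: 0.0385
finger_force: 60.9
```

```bash
python3 -m jog '[{"gripper":1,"slide":[0.002,-0.002,-0.04],"roll":0},{"gripper":1,"slide":[0.002,-0.002,-0.08],"roll":0},{"gripper":1,"slide":[0.002,-0.002,-0.11],"roll":0},{"gripper":1,"slide":[0.002,-0.002,-0.126],"roll":0},{"gripper":1,"slide":[0.002,-0.002,-0.126],"roll":0},{"gripper":0.35,"slide":[0.002,-0.002,-0.126],"roll":0},{"gripper":0.35,"slide":[0.002,-0.002,-0.126],"roll":0},{"gripper":0.35,"slide":[0.002,-0.002,-0.126],"roll":0},{"gripper":0.3,"slide":[0.002,-0.002,-0.09],"roll":0},{"gripper":0.2,"slide":[0.002,-0.002,-0.05],"roll":0}]'
python3 -m jog '[{"gripper":0,"slide":[0,0,0.045],"roll":4},{"gripper":0,"slide":[0.02,-0.04,0.045],"roll":8},{"gripper":0,"slide":[0.04,-0.08,0.045],"roll":12},{"gripper":0,"slide":[0.06,-0.12,0.045],"roll":16},{"gripper":0,"slide":[0.08,-0.16,0.045],"roll":19.6},{"gripper":0,"slide":[0.1,-0.2,0.045],"roll":19.6},{"gripper":0,"slide":[0.12,-0.24,0.045],"roll":19.6},{"gripper":0,"slide":[0.14,-0.28,0.045],"roll":19.6},{"gripper":0,"slide":[0.156,-0.314,0.045],"roll":19.6},{"gripper":0,"slide":[0.156,-0.314,0.045],"roll":19.6}]'
python3 chk.py .675 .015 112.3 .042 tested
```

```text
clock: 11.2
ee_pos: [0.5181, 0.3242, 0.1019]
tcp_rot: [-3.137, 0.002, 1.615]
contact_force: [0.6, 0.6, 0.3]
opening: 0.0683
finger_force: 0.0
clock: 12.2
ee_pos: [0.6779, 0.0056, 0.1487]
tcp_rot: [3.14, 0.003, 1.951]
contact_force: [0.6, 0.5, -0.5]
opening: 0.0854
finger_force: 0.0
block [0.6757 0.0154] 113.3 err 0.08 4125
12.2 [0.6768 0.0083 0.1484] 111.9 0.0852
```

```bash
python3 -m jog '[{"gripper":0.1,"slide":[0,0.004,-0.04],"roll":0.4},{"gripper":0.2,"slide":[0,0.004,-0.07],"roll":0.4},{"gripper":0.2,"slide":[0,0.004,-0.09],"roll":0.4},{"gripper":0.2,"slide":[0,0.004,-0.105],"roll":0.4},{"gripper":0.2,"slide":[0,0.004,-0.105],"roll":0.4},{"gripper":1,"slide":[0,0.004,-0.105],"roll":0.4},{"gripper":1,"slide":[0,0.004,-0.105],"roll":0.4},{"gripper":1,"slide":[0,0.004,-0.105],"roll":0.4},{"gripper":1,"slide":[0,0.004,-0.105],"roll":0.4},{"gripper":1,"slide":[0,0.004,-0.105],"roll":0.4}]'
python3 -m jog '[{"gripper":1,"slide":[0,0,0.03],"roll":0},{"gripper":1,"slide":[0,0,0.07],"roll":0},{"gripper":1,"slide":[0,0,0.11],"roll":0},{"gripper":1,"slide":[-0.019,0.045,0.11],"roll":-4},{"gripper":1,"slide":[-0.038,0.09,0.11],"roll":-8},{"gripper":1,"slide":[-0.056,0.135,0.11],"roll":-12},{"gripper":1,"slide":[-0.075,0.18,0.11],"roll":-16},{"gripper":1,"slide":[-0.094,0.225,0.11],"roll":-20},{"gripper":1,"slide":[-0.113,0.27,0.11],"roll":-20},{"gripper":1,"slide":[-0.131,0.315,0.11],"roll":-20}]'
python3 -m jog '[{"gripper":1,"slide":[-0.014,0.035,0],"roll":0},{"gripper":1,"slide":[-0.029,0.07,0],"roll":0},{"gripper":1,"slide":[-0.029,0.07,0],"roll":0},{"gripper":1,"slide":[-0.029,0.07,0],"roll":0}]'
```

```text
clock: 13.25
ee_pos: [0.6777, 0.0151, 0.0457]
tcp_rot: [3.138, 0.002, 1.964]
contact_force: [0.9, -0.8, 5.6]
opening: 0.0383
finger_force: 62.3
clock: 14.25
ee_pos: [0.5435, 0.3316, 0.153]
tcp_rot: [-3.141, 0.0, 1.614]
contact_force: [0.6, -0.2, -1.2]
opening: 0.0388
finger_force: 61.6
clock: 14.65
ee_pos: [0.515, 0.4007, 0.1528]
tcp_rot: [-3.141, 0.001, 1.617]
contact_force: [0.2, 0.3, 0.1]
opening: 0.0386
finger_force: 61.5
```

```bash
python3 -m jog '[{"gripper":1,"slide":[0,0.001,-0.04],"roll":0},{"gripper":1,"slide":[0,0.001,-0.08],"roll":0},{"gripper":1,"slide":[0,0.001,-0.11],"roll":0},{"gripper":1,"slide":[0,0.001,-0.126],"roll":0},{"gripper":1,"slide":[0,0.001,-0.126],"roll":0},{"gripper":0.35,"slide":[0,0.001,-0.126],"roll":0},{"gripper":0.35,"slide":[0,0.001,-0.126],"roll":0},{"gripper":0.35,"slide":[0,0.001,-0.126],"roll":0},{"gripper":0.3,"slide":[0,0.001,-0.09],"roll":0},{"gripper":0.2,"slide":[0,0.001,-0.05],"roll":0}]'
python3 -m jog '[{"gripper":0,"slide":[0,0,0.045],"roll":-8},{"gripper":0,"slide":[0,-0.03,0.085],"roll":-16},{"gripper":0,"slide":[0,-0.08,0.085],"roll":-24},{"gripper":0,"slide":[0,-0.13,0.085],"roll":-32},{"gripper":0,"slide":[0,-0.18,0.085],"roll":-40},{"gripper":0,"slide":[0,-0.23,0.085],"roll":-48},{"gripper":0,"slide":[0,-0.28,0.085],"roll":-56},{"gripper":0,"slide":[0,-0.33,0.085],"roll":-64},{"gripper":0,"slide":[0,-0.38,0.085],"roll":-72},{"gripper":0,"slide":[0,-0.43,0.085],"roll":-80}]'
python3 -m jog '[{"gripper":0,"slide":[0,-0.05,0],"roll":-8},{"gripper":0,"slide":[0,-0.1,0],"roll":-12.5},{"gripper":0,"slide":[0.01,-0.149,0],"roll":-12.5},{"gripper":0,"slide":[0.015,-0.195,0],"roll":-12.5},{"gripper":0,"slide":[0.02,-0.24,-0.02],"roll":-12.5},{"gripper":0,"slide":[0.02,-0.255,-0.05],"roll":-12.5},{"gripper":0,"slide":[0.02,-0.255,-0.05],"roll":-12.5},{"gripper":0,"slide":[0.02,-0.255,-0.05],"roll":-12.5}]'
python3 chk.py .535 -.282 0 .021 fresh pics/f1.png
python3 - <<'E'
from h import *
im=get_image("scene"); cv2.imwrite("pics/s1.png",cv2.resize(im[130:290,150:500],None,fx=2.2,fy=2.2)[:,:,::-1])
E
```

```text
clock: 15.65
ee_pos: [0.5142, 0.4, 0.1016]
tcp_rot: [-3.137, 0.003, 1.615]
contact_force: [1.3, 0.4, 0.2]
opening: 0.0681
finger_force: 0.0
clock: 16.65
ee_pos: [0.5157, -0.0308, 0.1888]
tcp_rot: [3.141, -0.001, 0.213]
contact_force: [-0.2, -0.1, 0.4]
opening: 0.0853
finger_force: 0.0
clock: 17.45
ee_pos: [0.5352, -0.2833, 0.1376]
tcp_rot: [-3.14, 0.002, -0.001]
contact_force: [0.6, 0.6, 0.3]
opening: 0.0857
finger_force: 0.0
block [ 0.5353 -0.2795] 177.7 err 0.054 3867
17.5 [ 0.5361 -0.2832  0.1389] 0.0 0.0852
```

View pics/f1.png

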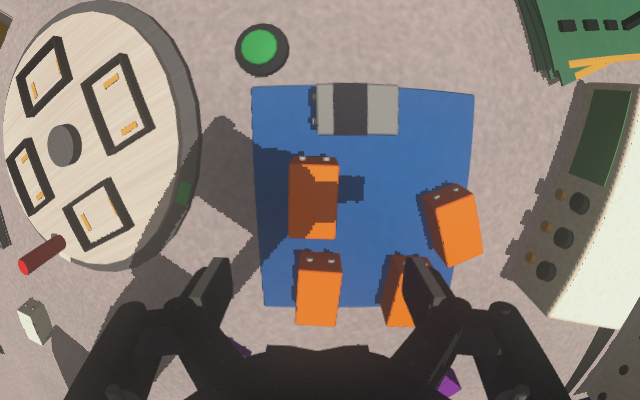

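View pics/s1.png

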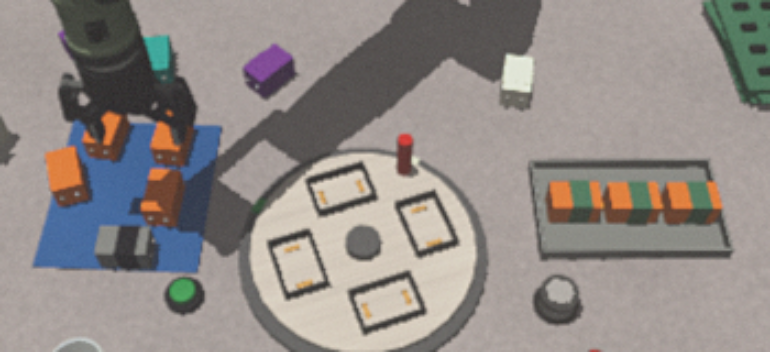

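The scene view shows three tested blocks in the tray at (573,201), (634,201) and (693,201), and an empty carousel with the post at the white mark. The wrist view shows the next fresh block at (313,198). Gripping it for p3.

```bash
python3 -m jog '[{"gripper":0,"slide":[0,0.0035,-0.04],"roll":-2.3},{"gripper":0.1,"slide":[0,0.0035,-0.075],"roll":-2.3},{"gripper":0.2,"slide":[0,0.0035,-0.1],"roll":-2.3},{"gripper":0.2,"slide":[0,0.0035,-0.1155],"roll":-2.3},{"gripper":0.2,"slide":[0,0.0035,-0.1155],"roll":-2.3},{"gripper":1,"slide":[0,0.0035,-0.1155],"roll":-2.3},{"gripper":1,"slide":[0,0.0035,-0.1155],"roll":-2.3},{"gripper":1,"slide":[0,0.0035,-0.1155],"roll":-2.3},{"gripper":1,"slide":[0,0.0035,-0.1155],"roll":-2.3},{"gripper":1,"slide":[0,0.0035,-0.1155],"roll":-2.3}]'
python3 -m jog '[{"gripper":1,"slide":[0,0,0.03],"roll":0},{"gripper":1,"slide":[0,0,0.07],"roll":0},{"gripper":1,"slide":[0,0,0.11],"roll":8},{"gripper":1,"slide":[0.02,0.04,0.11],"roll":16},{"gripper":1,"slide":[0.04,0.08,0.11],"roll":24.6},{"gripper":1,"slide":[0.06,0.12,0.11],"roll":24.6},{"gripper":1,"slide":[0.08,0.16,0.11],"roll":24.6},{"gripper":1,"slide":[0.093,0.183,0.11],"roll":24.6},{"gripper":1,"slide":[0.093,0.183,0.11],"roll":24.6},{"gripper":1,"slide":[0.093,0.183,0.11],"roll":24.6}]'
python3 -c "
from h import *
T=wpose();im=get_image('wrist');s=read_state();print(s['ee_pos'],np.degrees(s['tcp_rot'][2]),s['opening'])
cv2.imwrite('pics/g1.png',im[:,:,::-1])"
```

```text
clock: 18.55
ee_pos: [0.538, -0.2816, 0.0255]
tcp_rot: [3.139, -0.005, -0.04]
contact_force: [0.2, 1.1, 6.7]
opening: 0.0386
finger_force: 62.5
clock: 19.55
ee_pos: [0.6287, -0.0969, 0.1327]
tcp_rot: [3.141, 0.001, 0.391]
contact_force: [0.4, -0.6, -1.3]
opening: 0.0389
finger_force: 61.6
[ 0.62846466 -0.09773068  0.13264072] 22.320883541839795 0.03876495013789346
```

View pics/g1.png

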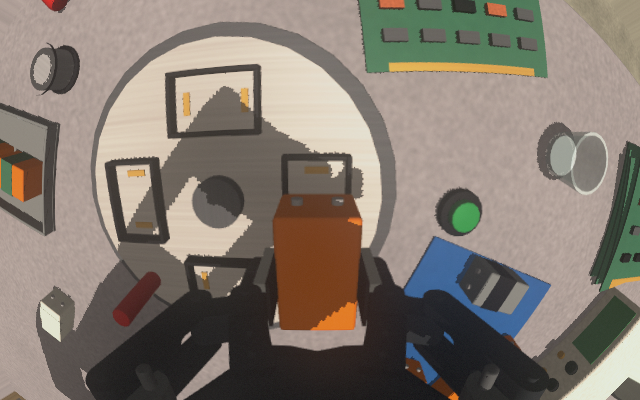

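```bash
python3 -m jog '[{"gripper":1,"slide":[0.0005,0.001,-0.03],"roll":0},{"gripper":1,"slide":[0.0005,0.001,-0.05],"roll":0},{"gripper":1,"slide":[0.0005,0.001,-0.07],"roll":0},{"gripper":1,"slide":[0.0005,0.001,-0.08],"roll":0},{"gripper":1,"slide":[0.0005,0.001,-0.088],"roll":0},{"gripper":1,"slide":[0.0005,0.001,-0.088],"roll":0},{"gripper":1,"slide":[0.0005,0.001,-0.088],"roll":0}]'
python3 -m jog '[{"gripper":0.35,"slide":[0,0,0],"roll":0},{"gripper":0.35,"slide":[0,0,0],"roll":0},{"gripper":0.35,"slide":[0,0,0],"roll":0},{"gripper":0.3,"slide":[0,0,0.04],"roll":0},{"gripper":0.2,"slide":[0,0,0.08],"roll":0},{"gripper":0,"slide":[0,0,0.11],"roll":0},{"gripper":0,"slide":[0,0,0.11],"roll":0}]'
python3 chk.py .629 -.096 22.3 .042 fresh
```

```text
clock: 20.3
ee_pos: [0.6301, -0.0971, 0.0457]
tcp_rot: [3.14, -0.001, 0.389]
contact_force: [0.4, -1.1, -1.3]
opening: 0.0385
finger_force: 61.6
clock: 21.0
ee_pos: [0.6337, -0.0974, 0.1618]
tcp_rot: [3.134, -0.01, 0.39]
contact_force: [1.0, 0.0, 0.9]
opening: 0.0854
finger_force: 0.0
block [ 0.6282 -0.0982] 22.2 err 0.056 3733
21.1 [ 0.6318 -0.0969  0.1587] 22.3 0.0852
```

```bash
python3 -m jog '[{"gripper":0,"slide":[-0.03,-0.03,0.01],"roll":-8},{"gripper":0,"slide":[-0.06,-0.06,0.01],"roll":-16},{"gripper":0,"slide":[-0.09,-0.09,0.01],"roll":-24},{"gripper":0,"slide":[-0.12,-0.12,0.01],"roll":-25},{"gripper":0,"slide":[-0.15,-0.15,0],"roll":-25},{"gripper":0,"slide":[-0.18,-0.18,-0.01],"roll":-25},{"gripper":0,"slide":[-0.189,-0.188,-0.015],"roll":-25},{"gripper":0,"slide":[-0.189,-0.188,-0.015],"roll":-25},{"gripper":0,"slide":[-0.189,-0.188,-0.015],"roll":-25}]'
python3 chk.py .440 -.284 -3 .021 fresh
```

```text
clock: 21.95
ee_pos: [0.4406, -0.2835, 0.1391]
tcp_rot: [-3.14, 0.0, -0.047]
contact_force: [0.5, 0.2, 0.2]
opening: 0.0858
finger_force: 0.0
block [ 0.4401 -0.2834] 175.9 err 0.048 3820
22.0 [ 0.4412 -0.2834  0.1396] -2.6 0.0853
```

```bash
python3 -m jog '[{"gripper":0,"slide":[-0.001,0,-0.04],"roll":-1.5},{"gripper":0.1,"slide":[-0.001,0,-0.075],"roll":-1.5},{"gripper":0.2,"slide":[-0.001,0,-0.1],"roll":-1.5},{"gripper":0.2,"slide":[-0.001,0,-0.1165],"roll":-1.5},{"gripper":0.2,"slide":[-0.001,0,-0.1165],"roll":-1.5},{"gripper":1,"slide":[-0.001,0,-0.1165],"roll":-1.5},{"gripper":1,"slide":[-0.001,0,-0.1165],"roll":-1.5},{"gripper":1,"slide":[-0.001,0,-0.1165],"roll":-1.5},{"gripper":1,"slide":[-0.001,0,-0.1165],"roll":-1.5},{"gripper":1,"slide":[-0.001,0,-0.1165],"roll":-1.5}]'
python3 -m jog '[{"gripper":1,"slide":[0,0,0.03],"roll":0},{"gripper":1,"slide":[0,0,0.07],"roll":0},{"gripper":1,"slide":[0,0,0.11],"roll":8},{"gripper":1,"slide":[0.01,0.03,0.11],"roll":16},{"gripper":1,"slide":[0.02,0.06,0.11],"roll":24},{"gripper":1,"slide":[0.03,0.09,0.11],"roll":32},{"gripper":1,"slide":[0.04,0.12,0.11],"roll":40},{"gripper":1,"slide":[0.05,0.15,0.11],"roll":48},{"gripper":1,"slide":[0.06,0.18,0.11],"roll":56},{"gripper":1,"slide":[0.07,0.21,0.11],"roll":64}]'
python3 -m jog '[{"gripper":1,"slide":[0.008,0.023,0],"roll":8},{"gripper":1,"slide":[0.008,0.023,0],"roll":16},{"gripper":1,"slide":[0.008,0.023,0],"roll":24},{"gripper":1,"slide":[0.008,0.023,0],"roll":32},{"gripper":1,"slide":[0.008,0.023,0],"roll":40},{"gripper":1,"slide":[0.008,0.023,0],"roll":48},{"gripper":1,"slide":[0.008,0.023,0],"roll":52.4},{"gripper":1,"slide":[0.008,0.023,0],"roll":52.4},{"gripper":1,"slide":[0.008,0.023,0],"roll":52.4}]'
cat > held.py <<'E'
from h import *
import sys
# held block: measured shift of its centre from the tool axis, in world axes
T=wpose(); s=read_state(); x,y=s["ee_pos"][:2]; a=s["tcp_rot"][2]; im=get_image("wrist")
m=seg(im,sys.argv[1]).astype(np.uint8); k,l=cv2.connectedComponents(m); p=wproj(T,[x,y,s["ee_pos"][2]-.0016])[0].astype(int)
print("tcp",s["ee_pos"].round(4),np.degrees(a).round(1),"open",round(s["opening"],4),"px",p,"label",np.bincount(l[p[1]-9:p[1]+10,p[0]-9:p[0]+10].ravel()).argmax())
mm=l==max(1,np.bincount(l[p[1]-9:p[1]+10,p[0]-9:p[0]+10].ravel()).argmax()); zc=s["ee_pos"][2]-.0016
rows=np.where(mm.any(1))[0]; cols=np.where(mm.any(0))[0]; print("rows",rows[[0,-1]],"cols",cols[[0,-1]])
q=wproj(T,box(x,y,a,zc)); print("expected rows",q[:,1].min().round(),q[:,1].max().round(),"cols",q[:,0].min().round(),q[:,0].max().round())
E
python3 held.py fresh
```

```text
clock: 23.0
ee_pos: [0.4411, -0.2852, 0.0251]
tcp_rot: [3.14, -0.004, -0.073]
contact_force: [1.1, 1.7, 6.8]
opening: 0.0389
finger_force: 62.2
clock: 24.0
ee_pos: [0.509, -0.0731, 0.133]
tcp_rot: [-3.141, 0.0, 1.049]
contact_force: [0.1, 0.2, -1.9]
opening: 0.0382
finger_force: 61.3
clock: 24.9
ee_pos: [0.517, -0.0513, 0.133]
tcp_rot: [-3.141, -0.0, 1.957]
contact_force: [0.9, 0.1, -1.9]
opening: 0.0387
finger_force: 61.3
tcp [ 0.517  -0.0513  0.133 ] 112.1 open 0.0387 px [317 259] label 46
rows [191 327] cols [273 361]
expected rows 191.0 330.0 cols 271.0 363.0
```

```bash
python3 -m jog '[{"gripper":1,"slide":[0.001,0.001,-0.03],"roll":0},{"gripper":1,"slide":[0.001,0.001,-0.05],"roll":0},{"gripper":1,"slide":[0.001,0.001,-0.07],"roll":0},{"gripper":1,"slide":[0.001,0.001,-0.08],"roll":0},{"gripper":1,"slide":[0.001,0.001,-0.088],"roll":0},{"gripper":1,"slide":[0.001,0.001,-0.088],"roll":0},{"gripper":1,"slide":[0.001,0.001,-0.088],"roll":0}]'
python3 -m jog '[{"gripper":0.35,"slide":[0,0,0],"roll":0},{"gripper":0.35,"slide":[0,0,0],"roll":0},{"gripper":0.35,"slide":[0,0,0],"roll":0},{"gripper":0.3,"slide":[0,0,0.04],"roll":0},{"gripper":0.2,"slide":[0,0,0.08],"roll":0},{"gripper":0,"slide":[0,0,0.11],"roll":0},{"gripper":0,"slide":[0,0,0.11],"roll":0}]'
python3 chk.py .518 -.05 112.3 .042 fresh
python3 -m jog '[{"gripper":0,"slide":[0,0,0.02],"roll":-8},{"gripper":0,"slide":[0,-0.04,0.02],"roll":-16},{"gripper":0,"slide":[0,-0.08,0.02],"roll":-24},{"gripper":0,"slide":[0,-0.12,0.02],"roll":-32},{"gripper":0,"slide":[0,-0.16,0.02],"roll":-40},{"gripper":0,"slide":[0.01,-0.2,0.01],"roll":-48},{"gripper":0,"slide":[0.02,-0.24,0],"roll":-56},{"gripper":0,"slide":[0.03,-0.28,0],"roll":-64},{"gripper":0,"slide":[0.03,-0.31,-0.01],"roll":-72},{"gripper":0,"slide":[0.03,-0.335,-0.015],"roll":-80}]'
python3 -m jog '[{"gripper":0,"slide":[0,0,0],"roll":-8},{"gripper":0,"slide":[0,0,0],"roll":-14},{"gripper":0,"slide":[0,0,0],"roll":-14},{"gripper":0,"slide":[0,0,0],"roll":-14}]'
python3 chk.py .548 -.385 18 .021 fresh
```

```text
clock: 25.65
ee_pos: [0.5191, -0.0505, 0.0459]
tcp_rot: [3.141, 0.001, 1.958]
contact_force: [0.4, 0.1, -1.0]
opening: 0.0387
finger_force: 61.3
clock: 26.35
ee_pos: [0.5226, -0.0513, 0.1612]
tcp_rot: [3.132, 0.007, 1.959]
contact_force: [0.4, 0.2, 0.4]
opening: 0.0859
finger_force: 0.0
block [ 0.5192 -0.0506] 112.0 err 0.045 3826
26.4 [ 0.5207 -0.0509  0.1585] 112.2 0.0855
clock: 27.4
ee_pos: [0.5471, -0.3863, 0.1371]
tcp_rot: [-3.138, 0.001, 0.555]
contact_force: [0.8, 0.5, -0.7]
opening: 0.0854
finger_force: 0.0
clock: 27.8
ee_pos: [0.5477, -0.3847, 0.1388]
tcp_rot: [-3.139, 0.001, 0.32]
contact_force: [-0.2, -0.5, 1.1]
opening: 0.0855
finger_force: 0.0
nothing at [317 196]
27.9 [ 0.548  -0.3847  0.1392] 18.3 0.0852
```

```bash
python3 -c "
from h import *
im=get_image('wrist');cv2.imwrite('pics/f3.png',im[:,:,::-1])"
```

```text
(no output)
```

View pics/f3.png

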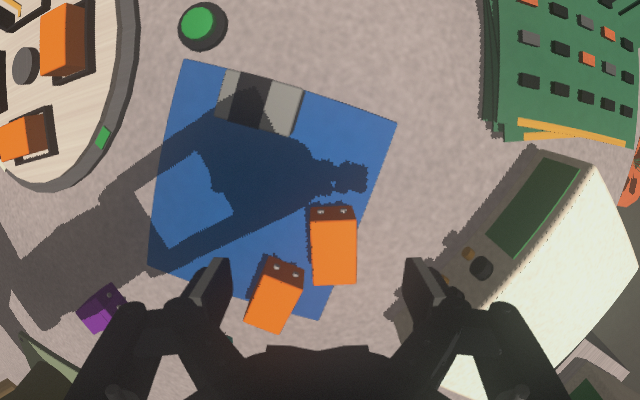

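The fresh block was knocked aside and now shows at (333,250); the other one is at (273,300). I'll re-fit both.

```bash
python3 - <<'E'
from h import *
T=wpose(); print(wunproj(T,(333,252),.03),wunproj(T,(273,300),.03))
E
set -- $(python3 -c "
from h import *
T=wpose();p=wunproj(T,(333,252),.03);q=wunproj(T,(273,300),.03);print(*p[:2].round(3),*q[:2].round(3))")
python3 chk.py $1 $2 18 .021 fresh; python3 chk.py $3 $4 0 .021 fresh
```

```text
[ 0.50509578 -0.4141397   0.03      ] [ 0.43486181 -0.37575122  0.03      ]
block [ 0.5073 -0.4135] 20.6 err 0.061 3443
27.9 [ 0.5483 -0.3848  0.1399] 18.3 0.0854
block [ 0.4329 -0.3754] 174.2 err 0.058 2897
28.0 [ 0.5484 -0.3849  0.1401] 18.3 0.0855
```

```bash
python3 -m jog '[{"gripper":0,"slide":[-0.041,-0.0287,0],"roll":2.3},{"gripper":0,"slide":[-0.041,-0.0287,0],"roll":2.3},{"gripper":0,"slide":[-0.041,-0.0287,0],"roll":2.3},{"gripper":0,"slide":[-0.041,-0.0287,0],"roll":2.3}]'
python3 chk.py .5073 -.4135 20.6 .021 fresh
```

```text
clock: 28.4
ee_pos: [0.5079, -0.4137, 0.1405]
tcp_rot: [3.141, -0.001, 0.358]
contact_force: [0.4, -0.2, 0.3]
opening: 0.0857
finger_force: 0.0
block [ 0.5077 -0.4135] 21.3 err 0.054 3771
28.4 [ 0.5081 -0.4135  0.1405] 20.6 0.0851
```

```bash
python3 -m jog '[{"gripper":0,"slide":[0,0,-0.04],"roll":0.7},{"gripper":0.1,"slide":[0,0,-0.075],"roll":0.7},{"gripper":0.2,"slide":[0,0,-0.1],"roll":0.7},{"gripper":0.2,"slide":[0,0,-0.1175],"roll":0.7},{"gripper":0.2,"slide":[0,0,-0.1175],"roll":0.7},{"gripper":1,"slide":[0,0,-0.1175],"roll":0.7},{"gripper":1,"slide":[0,0,-0.1175],"roll":0.7},{"gripper":1,"slide":[0,0,-0.1175],"roll":0.7},{"gripper":1,"slide":[0,0,-0.1175],"roll":0.7},{"gripper":1,"slide":[0,0,-0.1175],"roll":0.7}]'
python3 -m jog '[{"gripper":1,"slide":[0,0,0.03],"roll":0},{"gripper":1,"slide":[0,0,0.07],"roll":0},{"gripper":1,"slide":[0,0,0.12],"roll":0},{"gripper":1,"slide":[0.005,0.045,0.12],"roll":1},{"gripper":1,"slide":[0.01,0.09,0.12],"roll":1},{"gripper":1,"slide":[0.016,0.135,0.12],"roll":1},{"gripper":1,"slide":[0.022,0.18,0.12],"roll":1},{"gripper":1,"slide":[0.027,0.225,0.12],"roll":1},{"gripper":1,"slide":[0.033,0.27,0.12],"roll":1},{"gripper":1,"slide":[0.038,0.315,0.12],"roll":1}]'
python3 -m jog '[{"gripper":1,"slide":[0.005,0.045,0],"roll":0},{"gripper":1,"slide":[0.01,0.09,0],"roll":0},{"gripper":1,"slide":[0.015,0.135,0],"roll":0},{"gripper":1,"slide":[0.0185,0.16,-0.01],"roll":0},{"gripper":1,"slide":[0.0185,0.16,-0.01],"roll":0},{"gripper":1,"slide":[0.0185,0.16,-0.01],"roll":0}]'
python3 held.py fresh
```

```text
clock: 29.45
ee_pos: [0.5089, -0.4155, 0.0253]
tcp_rot: [3.137, -0.002, 0.37]
contact_force: [-0.3, 0.8, 6.9]
opening: 0.0388
finger_force: 63.5
clock: 30.45
ee_pos: [0.545, -0.0972, 0.1427]
tcp_rot: [-3.141, 0.0, 0.387]
contact_force: [0.8, 0.2, -1.8]
opening: 0.0388
finger_force: 62.6
clock: 31.05
ee_pos: [0.5632, 0.0614, 0.1322]
tcp_rot: [-3.142, 0.002, 0.389]
contact_force: [-0.6, 0.1, -0.8]
opening: 0.0388
finger_force: 62.6
tcp [0.5632 0.0614 0.1322] 22.3 open 0.0388 px [317 259] label 22
rows [190 344] cols [272 361]
expected rows 191.0 330.0 cols 271.0 364.0
```

```bash
python3 -m jog '[{"gripper":1,"slide":[0.001,0,-0.03],"roll":0},{"gripper":1,"slide":[0.001,0,-0.05],"roll":0},{"gripper":1,"slide":[0.001,0,-0.07],"roll":0},{"gripper":1,"slide":[0.001,0,-0.08],"roll":0},{"gripper":1,"slide":[0.001,0,-0.088],"roll":0},{"gripper":1,"slide":[0.001,0,-0.088],"roll":0},{"gripper":1,"slide":[0.001,0,-0.088],"roll":0}]'
python3 -m jog '[{"gripper":0.35,"slide":[0,0,0],"roll":0},{"gripper":0.35,"slide":[0,0,0],"roll":0},{"gripper":0.35,"slide":[0,0,0],"roll":0},{"gripper":0.3,"slide":[0,0,0.04],"roll":0},{"gripper":0.2,"slide":[0,0,0.08],"roll":0},{"gripper":0,"slide":[0,0,0.11],"roll":0},{"gripper":0,"slide":[0,0,0.11],"roll":0}]'
python3 chk.py .5644 .061 22.3 .042 fresh
python3 -m jog '[{"gripper":0,"slide":[-0.012,-0.045,0.03],"roll":-8},{"gripper":0,"slide":[-0.024,-0.09,0.03],"roll":-16},{"gripper":0,"slide":[-0.036,-0.135,0.03],"roll":-24},{"gripper":0,"slide":[-0.05,-0.18,0.03],"roll":-27},{"gripper":0,"slide":[-0.063,-0.225,0.03],"roll":-27},{"gripper":0,"slide":[-0.075,-0.27,0.03],"roll":-27},{"gripper":0,"slide":[-0.09,-0.315,0.02],"roll":-27},{"gripper":0,"slide":[-0.102,-0.36,0.01],"roll":-27},{"gripper":0,"slide":[-0.116,-0.4,0],"roll":-27},{"gripper":0,"slide":[-0.129,-0.436,-0.015],"roll":-27}]'
python3 -m jog '[{"gripper":0,"slide":[0,0,0],"roll":0},{"gripper":0,"slide":[0,0,0],"roll":0},{"gripper":0,"slide":[0,0,0],"roll":0}]'
python3 chk.py .433 -.375 -5 .021 fresh
```

```text
clock: 31.8
ee_pos: [0.5659, 0.0605, 0.0456]
tcp_rot: [3.141, -0.002, 0.387]
contact_force: [-0.2, 0.8, -1.2]
opening: 0.0386
finger_force: 62.6
clock: 32.5
ee_pos: [0.5693, 0.061, 0.1611]
tcp_rot: [3.136, -0.011, 0.388]
contact_force: [0.4, -0.5, 0.5]
opening: 0.0856
finger_force: 0.0
block [0.566  0.0605] 22.3 err 0.061 3745
32.5 [0.5673 0.061  0.1582] 22.2 0.0852
clock: 33.55
ee_pos: [0.4346, -0.3766, 0.1383]
tcp_rot: [-3.141, 0.001, -0.084]
contact_force: [0.4, 0.3, -0.6]
opening: 0.0856
finger_force: 0.0
clock: 33.85
ee_pos: [0.4359, -0.3737, 0.139]
tcp_rot: [-3.14, 0.001, -0.083]
contact_force: [0.1, 0.2, 0.1]
opening: 0.0853
finger_force: 0.0
block [ 0.434  -0.3752] 173.7 err 0.053 3801
33.9 [ 0.4363 -0.3736  0.1395] -4.7 0.0851
```

```bash
python3 -m jog '[{"gripper":0,"slide":[-0.002,-0.0015,-0.04],"roll":-1.6},{"gripper":0.1,"slide":[-0.002,-0.0015,-0.075],"roll":-1.6},{"gripper":0.2,"slide":[-0.002,-0.0015,-0.1],"roll":-1.6},{"gripper":0.2,"slide":[-0.002,-0.0015,-0.1165],"roll":-1.6},{"gripper":0.2,"slide":[-0.002,-0.0015,-0.1165],"roll":-1.6},{"gripper":1,"slide":[-0.002,-0.0015,-0.1165],"roll":-1.6},{"gripper":1,"slide":[-0.002,-0.0015,-0.1165],"roll":-1.6},{"gripper":1,"slide":[-0.002,-0.0015,-0.1165],"roll":-1.6},{"gripper":1,"slide":[-0.002,-0.0015,-0.1165],"roll":-1.6},{"gripper":1,"slide":[-0.002,-0.0015,-0.1165],"roll":-1.6}]'
python3 -m jog '[{"gripper":1,"slide":[0,0,0.03],"roll":0},{"gripper":1,"slide":[0,0,0.07],"roll":0},{"gripper":1,"slide":[0,0,0.12],"roll":8},{"gripper":1,"slide":[0.02,0.033,0.12],"roll":16},{"gripper":1,"slide":[0.04,0.066,0.12],"roll":24},{"gripper":1,"slide":[0.06,0.1,0.12],"roll":32},{"gripper":1,"slide":[0.08,0.13,0.12],"roll":40},{"gripper":1,"slide":[0.1,0.163,0.12],"roll":48},{"gripper":1,"slide":[0.12,0.196,0.12],"roll":56},{"gripper":1,"slide":[0.14,0.23,0.12],"roll":64}]'
python3 -m jog '[{"gripper":1,"slide":[0.02,0.033,0],"roll":8},{"gripper":1,"slide":[0.04,0.066,0],"roll":16},{"gripper":1,"slide":[0.06,0.1,0],"roll":24},{"gripper":1,"slide":[0.08,0.13,0],"roll":32},{"gripper":1,"slide":[0.1,0.16,-0.01],"roll":40},{"gripper":1,"slide":[0.1,0.16,-0.01],"roll":48},{"gripper":1,"slide":[0.1,0.16,-0.01],"roll":54.6},{"gripper":1,"slide":[0.1,0.16,-0.01],"roll":54.6},{"gripper":1,"slide":[0.1,0.16,-0.01],"roll":54.6}]'
python3 held.py fresh
```

```text
clock: 34.9
ee_pos: [0.4354, -0.3776, 0.0254]
tcp_rot: [3.139, -0.003, -0.111]
contact_force: [0.5, 0.8, 6.7]
opening: 0.0383
finger_force: 62.7
clock: 35.9
ee_pos: [0.5742, -0.1452, 0.1432]
tcp_rot: [-3.141, 0.0, 1.011]
contact_force: [0.5, -0.6, -1.4]
opening: 0.0388
finger_force: 61.7
clock: 36.8
ee_pos: [0.6736, 0.0133, 0.133]
tcp_rot: [-3.141, -0.0, 1.956]
contact_force: [0.2, -0.2, -1.7]
opening: 0.0387
finger_force: 61.7
tcp [0.6736 0.0133 0.133 ] 112.1 open 0.0387 px [317 259] label 73
rows [191 345] cols [273 361]
expected rows 191.0 330.0 cols 271.0 363.0
```

```bash
python3 -m jog '[{"gripper":1,"slide":[0.0015,0.002,-0.03],"roll":0},{"gripper":1,"slide":[0.0015,0.002,-0.05],"roll":0},{"gripper":1,"slide":[0.0015,0.002,-0.07],"roll":0},{"gripper":1,"slide":[0.0015,0.002,-0.08],"roll":0},{"gripper":1,"slide":[0.0015,0.002,-0.088],"roll":0},{"gripper":1,"slide":[0.0015,0.002,-0.088],"roll":0},{"gripper":1,"slide":[0.0015,0.002,-0.088],"roll":0}]'
python3 -m jog '[{"gripper":0.35,"slide":[0,0,0],"roll":0},{"gripper":0.35,"slide":[0,0,0],"roll":0},{"gripper":0.35,"slide":[0,0,0],"roll":0},{"gripper":0.3,"slide":[0,0,0.04],"roll":0},{"gripper":0.2,"slide":[0,0,0.08],"roll":0},{"gripper":0,"slide":[-0.02,0,0.12],"roll":0},{"gripper":0,"slide":[-0.06,0,0.15],"roll":0},{"gripper":0,"slide":[-0.1,0,0.18],"roll":0},{"gripper":0,"slide":[-0.1,0,0.2],"roll":0},{"gripper":0,"slide":[-0.1,0,0.2],"roll":0}]'
python3 - <<'E'
from h import *
im=get_image("scene"); cv2.imwrite("pics/s2.png",cv2.resize(im[130:290,150:500],None,fx=2.2,fy=2.2)[:,:,::-1])
T=wpose(); w=get_image("wrist"); np.savez("w2.npz",T=T,im=w)
E
cp w2.npz w1.npz
```

```text
clock: 37.55
ee_pos: [0.6763, 0.0153, 0.0463]
tcp_rot: [3.14, 0.001, 1.958]
contact_force: [0.6, 0.4, -1.0]
opening: 0.0385
finger_force: 61.7
clock: 38.55
ee_pos: [0.5769, 0.0154, 0.2498]
tcp_rot: [3.134, 0.004, 1.959]
contact_force: [0.2, 0.3, -0.0]
opening: 0.0857
finger_force: 0.0
```

View pics/s2.png

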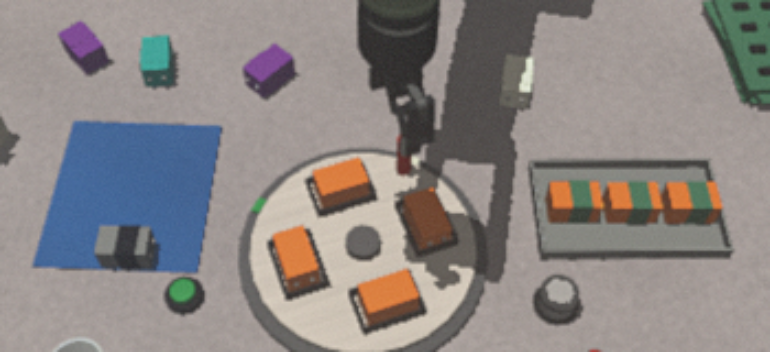

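All four fresh blocks are in pockets, the three tested ones are in the tray, and the grey block is untouched. Next I go to the post at about (.481,.031), with the fingers straddling it tangentially.

```bash
python3 -m jog '[{"gripper":0,"slide":[-0.01,0.002,0],"roll":-8},{"gripper":0,"slide":[-0.02,0.004,0],"roll":-16},{"gripper":0,"slide":[-0.03,0.006,0],"roll":-24},{"gripper":0,"slide":[-0.04,0.008,0],"roll":-32},{"gripper":0,"slide":[-0.05,0.01,0],"roll":-40},{"gripper":0,"slide":[-0.06,0.012,0],"roll":-48},{"gripper":0,"slide":[-0.07,0.014,0],"roll":-56},{"gripper":0,"slide":[-0.08,0.015,0],"roll":-64},{"gripper":0,"slide":[-0.094,0.015,0],"roll":-72},{"gripper":0,"slide":[-0.094,0.015,0],"roll":-80}]'
python3 -m jog '[{"gripper":0,"slide":[0,0,0],"roll":-8},{"gripper":0,"slide":[0,0,0],"roll":-16},{"gripper":0,"slide":[0,0,0],"roll":-24},{"gripper":0,"slide":[0,0,0],"roll":-32},{"gripper":0,"slide":[0,0,0],"roll":-40},{"gripper":0,"slide":[0,0,-0.03],"roll":-48},{"gripper":0,"slide":[0,0,-0.06],"roll":-55},{"gripper":0,"slide":[0,0,-0.06],"roll":-55},{"gripper":0,"slide":[0,0,-0.06],"roll":-55}]'
python3 - <<'E'
from h import *
s=read_state(); print(s['ee_pos'].round(4),np.degrees(s['tcp_rot'][2]).round(1))
T=wpose(); im=get_image("wrist"); cv2.imwrite("pics/h1.png",im[:,:,::-1])
for q in tip_of("handle_top","wrist")[:2]: print(q["score"],q["pixel"],wunproj(T,q["pixel"],.094))
print(wproj(T,[[.4814,.0307,.094],[.4814,.0307,.022]]))
h=cv2.cvtColor(im,cv2.COLOR_RGB2HSV); m=((h[...,0]<6)|(h[...,0]>172))&(h[...,1]>150)&(h[...,2]>35)
n,l,st,c=cv2.connectedComponentsWithStats(m.astype(np.uint8)); i=1+np.argmax(st[1:,4]); print(st[i],c[i])
E
```

```text
clock: 39.65
ee_pos: [0.4799, 0.0307, 0.243]
tcp_rot: [-3.139, 0.004, 0.557]
contact_force: [-0.1, 0.2, -0.4]
opening: 0.0853
finger_force: 0.0
clock: 40.55
ee_pos: [0.4809, 0.0306, 0.1839]
tcp_rot: [3.141, 0.004, -0.395]
contact_force: [0.1, -0.1, 0.3]
opening: 0.0857
finger_force: 0.0
[0.4809 0.0306 0.1839] -22.6
0.77 [317.8, 205.8] [0.48112833 0.02972314 0.094     ]
[[316.53094603 205.95174352]
 [316.51160895 183.4705919 ]]
[ 31  67  42  28 664] [52.11445783 81.26355422]
```

View pics/h1.png

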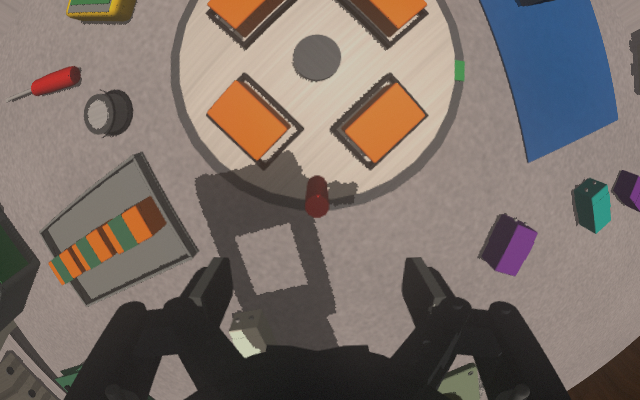

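The post's red top is at (317,206), within 2 px of where I predicted it. I'll go down around it, cage it loosely and swing it.

```bash
python3 -m jog '[{"gripper":0,"slide":[0.0005,-0.0003,-0.04],"roll":0},{"gripper":0,"slide":[0.0005,-0.0003,-0.08],"roll":0},{"gripper":0,"slide":[0.0005,-0.0003,-0.1],"roll":0},{"gripper":0,"slide":[0.0005,-0.0003,-0.114],"roll":0},{"gripper":0.3,"slide":[0.0005,-0.0003,-0.114],"roll":0},{"gripper":0.6,"slide":[0.0005,-0.0003,-0.114],"roll":0},{"gripper":0.7,"slide":[0.0005,-0.0003,-0.114],"roll":0},{"gripper":0.7,"slide":[0.0005,-0.0003,-0.114],"roll":0},{"gripper":0.7,"slide":[0.0005,-0.0003,-0.114],"roll":0}]'
```

```text
clock: 41.55
ee_pos: [0.4828, 0.0301, 0.0723]
tcp_rot: [-3.141, -0.002, -0.398]
contact_force: [0.7, 0.7, 0.4]
opening: 0.0256
finger_force: 0.0
```

```bash
python3 -m jog '[{"gripper":0.7,"slide":[-0.0056,-0.0165,0],"roll":8},{"gripper":0.7,"slide":[-0.0088,-0.0337,0],"roll":16},{"gripper":0.7,"slide":[-0.0097,-0.0511,0],"roll":24},{"gripper":0.7,"slide":[-0.0081,-0.0684,0],"roll":32},{"gripper":0.7,"slide":[-0.004,-0.0854,0],"roll":40},{"gripper":0.7,"slide":[0.0023,-0.1017,0],"roll":48},{"gripper":0.7,"slide":[0.0108,-0.1169,0],"roll":56},{"gripper":0.7,"slide":[0.0214,-0.1307,0],"roll":64},{"gripper":0.7,"slide":[0.0338,-0.143,0],"roll":72},{"gripper":0.7,"slide":[0.0478,-0.1534,0],"roll":80}]'
python3 -m jog '[{"gripper":0.7,"slide":[0.007,-0.0043,0],"roll":4},{"gripper":0.7,"slide":[0.0153,-0.0084,0],"roll":8},{"gripper":0.7,"slide":[0.0193,-0.0101,0],"roll":10},{"gripper":0.7,"slide":[0.0233,-0.0117,0],"roll":12},{"gripper":0.7,"slide":[0.0233,-0.0117,0],"roll":12},{"gripper":0.7,"slide":[0.0233,-0.0117,0],"roll":12}]'
```

```text
clock: 42.55
ee_pos: [0.5294, -0.1233, 0.0715]
tcp_rot: [-3.14, -0.0, 1.004]
contact_force: [-0.8, 1.7, 0.6]
opening: 0.0259
finger_force: 1.0
clock: 43.15
ee_pos: [0.5506, -0.1338, 0.0712]
tcp_rot: [-3.135, 0.0, 1.208]
contact_force: [-6.1, 2.9, 4.9]
opening: 0.0256
finger_force: 3.2
```

```bash
python3 -m jog '[{"gripper":0.7,"slide":[-0.003,0.0013,0],"roll":0},{"gripper":0.3,"slide":[-0.003,0.0013,0],"roll":0},{"gripper":0.3,"slide":[-0.003,0.0013,0],"roll":0},{"gripper":0.2,"slide":[-0.003,0.0013,0],"roll":0},{"gripper":0.2,"slide":[-0.003,0.0013,0.04],"roll":0},{"gripper":0.2,"slide":[-0.003,0.0013,0.08],"roll":0},{"gripper":0.5,"slide":[-0.003,0.0013,0.12],"roll":0},{"gripper":1,"slide":[-0.003,-0.03,0.15],"roll":0},{"gripper":1,"slide":[-0.003,-0.03,0.15],"roll":0},{"gripper":1,"slide":[-0.003,-0.03,0.15],"roll":0}]'
python3 - <<'E'
from h import *
s=read_state(); print(s['ee_pos'].round(4),np.degrees(s['tcp_rot'][2]).round(1),s['opening'])
T=wpose(); im=get_image("wrist"); sc=get_image("scene"); sd=get_image("side")
for n in ("wrist","scene","side"):
    for t,z in (("handle_top",.094),("start_top",.03)):
        for q in tip_of(t,n)[:2]: print(n,t,round(q["score"],2),np.round(q["pixel"]),(wunproj(T,q["pixel"],z) if n=="wrist" else unproj(n,q["pixel"],z)).round(4))
c=np.zeros((600,800,3),np.uint8); c[:345,:552]=cv2.resize(im,(552,345)); c[350:590,:525]=cv2.resize(sc[130:290,150:500],(525,240)); 
cv2.imwrite("pics/d1.png",c[:,:,::-1])
E
```

```text
clock: 44.15
ee_pos: [0.5505, -0.1655, 0.2222]
tcp_rot: [3.14, -0.0, 1.207]
contact_force: [-0.7, 0.0, -0.7]
opening: 0.0098
finger_force: 0.0
[ 0.5505 -0.1655  0.2222] 69.1 0.009813948355539231
wrist handle_top 0.91 [301. 159.] [ 0.5488 -0.1311  0.094 ]
wrist start_top 0.84 [424. 197.] [ 0.6612 -0.2312  0.03  ]
scene handle_top 0.81 [274. 211.] [ 0.5504 -0.1287  0.094 ]
scene handle_top 0.66 [438. 219.] [0.5556 0.31   0.094 ]
scene start_top 0.49 [231. 263.] [ 0.676  -0.2355  0.03  ]
scene start_top 0.48 [304. 220.] [ 0.5358 -0.0493  0.03  ]
side handle_top 0.69 [311. 161.] [ 0.5482 -0.1209  0.094 ]
side start_top 0.45 [292. 147.] [ 0.6604 -0.2204  0.03  ]
side start_top 0.35 [287. 194.] [ 0.5903 -0.0192  0.03  ]
```

View pics/d1.png

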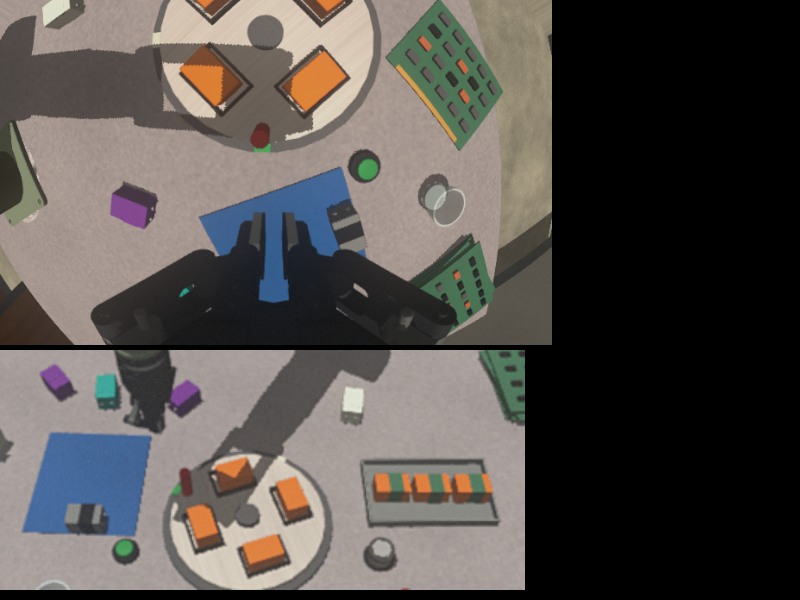

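The dial is at the stop, with the post on the green mark and all four blocks seated. I'll move over the button and triangulate it.

```bash
cat > b.py <<'E'
from h import *
def ray(T,px):
    a=wunproj(T,px,.0); b=wunproj(T,px,.1); return a,b-a
R=[]
T=wpose(); im=get_image("wrist")
q=tip_of("start_top","wrist")[0]; print("wrist",q["score"],q["pixel"],wunproj(T,q["pixel"],.03)); R.append((*ray(T,q["pixel"]),3))
h=cv2.cvtColor(im,cv2.COLOR_RGB2HSV); m=(h[...,0]>45)&(h[...,0]<75)&(h[...,1]>120)&(h[...,2]>60)
n,l,st,c=cv2.connectedComponentsWithStats(m.astype(np.uint8))
for i in range(1,n):
    if np.hypot(*(c[i]-q["pixel"]))<20: print("green blob",c[i],st[i][2:])
for n,px in (("scene",(232,262.5)),("side",(292,147))):
    a=unproj(n,px,0); R.append((a,unproj(n,px,.1)-a,1))
A=np.zeros((3,3)); B=np.zeros(3)
for a,d,w in R: d=d/np.linalg.norm(d); M=w*(np.eye(3)-np.outer(d,d)); A+=M; B+=M@a
print("tri",np.linalg.solve(A,B)); s=read_state(); print(s['ee_pos'])
E
python3 b.py
python3 -m jog '[{"gripper":1,"slide":[0.04,-0.02,0],"roll":0},{"gripper":1,"slide":[0.08,-0.045,-0.02],"roll":0},{"gripper":1,"slide":[0.1115,-0.0645,-0.05],"roll":0},{"gripper":1,"slide":[0.1115,-0.0645,-0.09],"roll":0},{"gripper":1,"slide":[0.1115,-0.0645,-0.1],"roll":0},{"gripper":1,"slide":[0.1115,-0.0645,-0.1],"roll":0},{"gripper":1,"slide":[0.1115,-0.0645,-0.1],"roll":0}]'
python3 b.py
```

```text
wrist 0.96 [426.3, 200.7] [ 0.6605236  -0.23449075  0.03      ]
green blob [427.82543641 197.26433915] [ 22  23 401]
tri [ 0.66600231 -0.23978667  0.01301724]
[ 0.54993931 -0.16466056  0.22095818]
clock: 45.4
ee_pos: [0.6621, -0.2294, 0.1232]
tcp_rot: [3.139, 0.0, 1.208]
contact_force: [0.9, 0.2, 1.0]
opening: -0.0002
finger_force: 0.0Traceback (most recent call last):
  File "b.py", line 6, in <module>
    q=tip_of("start_top","wrist")[0]; print("wrist",q["score"],q["pixel"],wunproj(T,q["pixel"],.03)); R.append((*ray(T,q["pixel"]),3))
      ~~~~~~~~~~~~~~~~~~~~~~~~~~~^^^
IndexError: list index out of range
```

```bash
python3 - <<'E'
from h import *
T=wpose(); im=get_image("wrist"); h=cv2.cvtColor(im,cv2.COLOR_RGB2HSV); m=(h[...,0]>45)&(h[...,0]<75)&(h[...,1]>110)&(h[...,2]>40)
n,l,st,c=cv2.connectedComponentsWithStats(m.astype(np.uint8)); e=wproj(T,[.662,-.231,.03])[0]; print("exp",e,read_state()['ee_pos'])
for i in range(1,n):
    if np.hypot(*(c[i]-e))<80 and st[i][4]>30: print(c[i],st[i],[wunproj(T,c[i],z)[:2].round(4) for z in (.015,.025,.035)])
cv2.imwrite("pics/b1.png",im[80:330,170:470][:,:,::-1])
E
```

```text
exp [315.80516801 206.51914324] [ 0.66301526 -0.22985423  0.12494009]
[322.47440273 211.08191126] [304 199  36  24 586] [array([ 0.6642, -0.2417]), array([ 0.6652, -0.2383]), array([ 0.6662, -0.2349])]
```

View pics/b1.png

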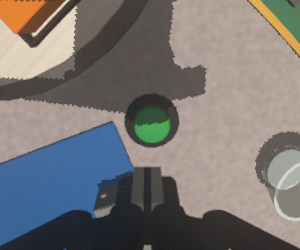

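```bash
python3 -m jog '[{"gripper":1,"slide":[0.002,-0.005,-0.04],"roll":0},{"gripper":1,"slide":[0.002,-0.005,-0.07],"roll":0},{"gripper":1,"slide":[0.002,-0.005,-0.085],"roll":0},{"gripper":1,"slide":[0.002,-0.005,-0.085],"roll":0},{"gripper":1,"slide":[0.002,-0.005,-0.085],"roll":0}]'
python3 -m jog '[{"gripper":1,"slide":[0,0,-0.003],"roll":0},{"gripper":1,"slide":[0,0,-0.005],"roll":0},{"gripper":1,"slide":[0,0,-0.005],"roll":0}]'
```

```text
clock: 46.05
ee_pos: [0.6646, -0.2348, 0.038]
tcp_rot: [3.139, 0.0, 1.208]
contact_force: [0.7, -0.2, 0.9]
opening: 0.0002
finger_force: 0.0
clock: 46.35
ee_pos: [0.664, -0.2346, 0.0322]
tcp_rot: [3.14, 0.0, 1.208]
contact_force: [0.5, 0.8, 0.3]
opening: -0.0001
finger_force: 0.0
```

```bash
for i in 1 2; do python3 -m jog '[{"gripper":1,"slide":[0,0,-0.003],"roll":0},{"gripper":1,"slide":[0,0,-0.003],"roll":0}]' | grep -E "ee_pos|contact"; done
```

```text
ee_pos: [0.6633, -0.2343, 0.028]
contact_force: [1.2, -0.1, -0.4]
ee_pos: [0.6631, -0.2342, 0.0246]
contact_force: [0.0, -0.8, 0.6]
```

```bash
for i in 1; do python3 -m jog '[{"gripper":1,"slide":[0,0,-0.003],"roll":0},{"gripper":1,"slide":[0,0,-0.003],"roll":0}]' | grep -E "ee_pos|contact"; done;  python3 -m jog '[{"gripper":1,"slide":[0,0,-0.003],"roll":0},{"gripper":1,"slide":[0,0,-0.003],"roll":0}]' | grep -E "ee_pos|contact"
```

```text
ee_pos: [0.6636, -0.2345, 0.0221]
contact_force: [-0.4, 0.2, 1.0]
ee_pos: [0.6638, -0.2345, 0.0195]
contact_force: [0.1, 0.5, 2.5]
```

```bash
python3 -m jog '[{"gripper":1,"slide":[0,0,-0.002],"roll":0},{"gripper":1,"slide":[0,0,-0.002],"roll":0}]' | grep -E "ee_pos|contact";  python3 -m jog '[{"gripper":1,"slide":[0,0,-0.002],"roll":0},{"gripper":1,"slide":[0,0,-0.002],"roll":0}]' | grep -E "ee_pos|contact"; python3 -m jog '[{"gripper":1,"slide":[0,0,-0.002],"roll":0},{"gripper":1,"slide":[0,0,-0.002],"roll":0}]' | grep -E "ee_pos|contact"
```

```text
ee_pos: [0.6638, -0.2345, 0.0176]
contact_force: [-0.5, 1.1, 3.6]
ee_pos: [0.6638, -0.2346, 0.0161]
contact_force: [-1.3, 0.7, 7.4]
ee_pos: [0.6639, -0.2346, 0.016]
contact_force: [-4.1, 2.9, 14.3]
```

The button bottomed out: z stopped falling and the force rose to 14 N. Releasing it and checking.

```bash
python3 -m jog '[{"gripper":1,"slide":[0,0,0],"roll":0},{"gripper":1,"slide":[0,0,0.01],"roll":0},{"gripper":1,"slide":[0,0,0.05],"roll":0},{"gripper":1,"slide":[0,0,0.1],"roll":0},{"gripper":1,"slide":[-0.02,-0.04,0.14],"roll":0},{"gripper":1,"slide":[-0.05,-0.08,0.16],"roll":0},{"gripper":1,"slide":[-0.08,-0.12,0.17],"roll":0},{"gripper":1,"slide":[-0.08,-0.12,0.17],"roll":0},{"gripper":1,"slide":[-0.08,-0.12,0.17],"roll":0},{"gripper":1,"slide":[-0.08,-0.12,0.17],"roll":0}]'
python3 - <<'E'
from h import *
im=get_image("scene"); cv2.imwrite("pics/e1.png",cv2.resize(im[130:290,150:500],None,fx=2.2,fy=2.2)[:,:,::-1])
E
```

```text
clock: 48.75
ee_pos: [0.5834, -0.3532, 0.1819]
tcp_rot: [-3.14, -0.002, 1.208]
contact_force: [-0.5, 0.3, -0.3]
opening: 0.0003
finger_force: 0.0
```

View pics/e1.png

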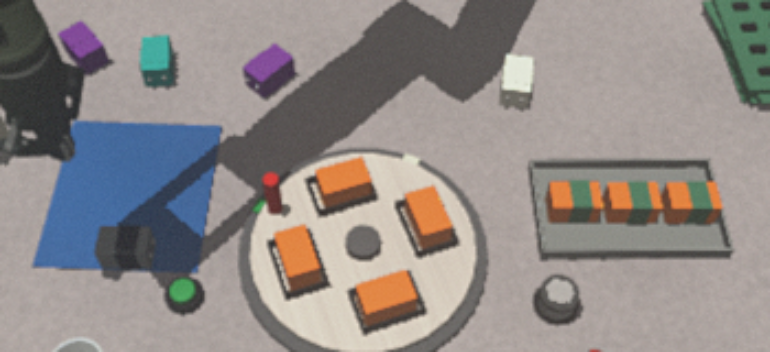

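The picture shows the post at the green mark (268,195), four blocks flat in their pockets, three tested ones in the tray, and the grey block and reel in place. Handing in.

```bash
python3 -c "
from cell import *
print(job_done())"
```

```text
the job is handed in; nothing more can be done
None
```

I've handed the job in: three tested capacitors are in the tray, four fresh ones are in their pockets, and the dial was at the stop before the button was fully pressed and let go; no verdict came back.

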